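Nest three hole saws on one hook

ROBOT

A 6-joint arm with a two-finger parallel gripper is mounted at the origin on the work surface. World frame = base frame: x ahead of the robot, y to its left, z up, the work surface at z = 0. Lengths are in m, angles in rad, forces in N, time in s.
With the tool pointing down it reaches from about 0.275 to 0.775 m from the base axis. Payload 14.6 kg.
Tool frame: the origin (TCP) lies midway between the tips of the shut fingers; the grasp point (between the pads) lies 19 mm behind it (arm.grasp_offset is the distance from the TCP to the grasp point, in m); z points along the fingers, y is the direction in which the jaws open and shut (so a half turn about z gives the same grasp; the last joint's range is limited). The gripper opens to 85 mm and grips with 20 to 120 N. Pads are 22 mm wide; open, the fingers measure 114 mm over their backs; the gripper's body (76 mm by 85 mm) begins 54 mm behind the grasp point. The pads swing forward as they close: fully open they stand 13 mm farther back than shut.
Start: joints at [-1.366, 0.263, -0.048, 1.259, 0, 1.415], TCP at [0.185, -0.491, 0.231] pointing down, gripper open.
Joint ranges: [-2.65, 2.65], [-0.89, 1.7], [-1.18, 1.37], [-2.13, 2.11], [-1.35, 1.29], [-3.14, 3.14]. Speed limits (rad/s): [1.89, 1.89, 2.57, 2.79, 3.14, 3.14].

INTERFACE

Orientations are given as a unit quaternion [w, x, y, z].
In Python, from plant import arm gives the robot as it stands.
- The arm moves only by the tool play_rows, never from a script. Its argument "targets" is a list of rows, each a list of 2 entries, a list of its own where there are three numbers: the shift along the tool's x, y, z in cm, then the turn about the tool's z in rad. In form: [[[x, y, z], spin], ...]. A call has exactly 8 rows; each row is the pose to reach, as a shift and turn from the pose measured when the call began, along the tool's axes at that moment; what a row does not reach only later rows make up. A row lasts 1/10 s, in which the tool goes at most 50 mm and 8.59 degrees, less where a joint would pass 70% of its speed; a pose out of reach is approached as far as the arm can. A call with a gripper value outside its range is refused whole. "grip" is the opening, from -1 (shut) to 1 (fully open), so that 0 is half open, set as the call begins (left out, the last holds). The fingers move at their own pace and stop on an object; "newtons" is the grip in N (left out, the last holds). Time passes only in rows, so rows that repeat a pose let the fingers close, or fill a call up. It gives the time, the measured TCP pose, the force and the opening at its end, in the units of the state.
- arm.get_obs(): the state, without advancing time (a new reading comes with each control period).
- arm.camera(name): name is "side" or "top" or "wrist"; returns a dict with "img" (384x512x3 uint8, red, green, blue), "range_z" (384x512 float32, m along the optical axis (not along the pixel's ray), 0 where there is no reading), "fov_y" (degrees; the focal length in pixels is half the picture's height over the tangent of half this angle, whatever the lens; pixels are square), "cx", "cy" (the principal point, pixels), "k1" (the pictures are not rectified: a ray, as slopes to the right and down, at radius r is drawn at 1 + k1 r^2 times it, then the intrinsics apply), "cam_to_world" (4x4, takes a point from camera to world coordinates). Camera axes: x right, y up, looking along -z (the intrinsics and any distortion apply to the point x, -y, -z); pixel columns grow to the right and rows downward; lengths in m; the calibration is good to about 2 mm. A picture is of the moment at which its call begins.
- arm.finish_job(): hands the job in, once; it reports no verdict.
The state is a dict: "time_s": time; "qpos": joint angles; "dq": joint speeds; "joint_efforts": joint torques, N m; "ee_pos": TCP position; "tool_rot": TCP orientation; "force": force on the tool from outside, world axes, zero at the start; "moment": the same for the moment, N m; "grip_width": finger opening in m.
Only numpy, scipy, OpenCV 4.12 (cv2) and the standard library are available. Lean on these libraries where they do the work, as an engineer would, in place of code of your own. Each camera call takes 0.05 s, during which the arm holds its last target.

TASK

Put the three hole saws away nested on the rubber-dipped hook of the tool strip, teeth to the rubber stop disc: the smallest first, then the middle one over it, then the largest over both. Slide each one home by feel and bed it with a firm push of 10 to 15 N along the hook, so that it lies flat on the disc or on the back plate of the one before; never strain a saw against the hook or another saw with more than 20 N. Leave them hanging there and do not disturb the other things on the bench.

Things in the scene. Friction and masses are not known exactly. Their poses are not given: they have to be found in the camera images.
- hook: rising end of the hook: straight black rubber-dipped bar, 14 mm thick, 55 degrees above level, out of the rubber stop disc. Origin: centre of the disc's upper face, 95 mm above the bench; z up along the bar; y level; x square to both. Home = saw point on this z axis at 19 mm (32 mm saw, teeth on disc), 25 mm (44 mm saw over it), 31 mm (60 mm saw): back plates lie on one another
- hook_nose (a point): rounded nose of the hook bar, on its axis, 60 mm from the disc's face. A saw has 1 mm play all round on the bar; readings err by 2 mm and more, too much for that play, so ease the saw sideways by the contact force. Rubber and steel grip: a saw let go part-way droops and jams there, it does not slide home by itself
- buffer: the stop disc at the foot of the bar: firm black rubber, 50 mm across, 8 mm thick; it yields along the bar by about 0.3 mm under 20 N and springs back. Origin: centre of its upper face; z up along the bar
- rack: grey punched steel tool strip, fixed to the bench: upright 300 mm wide (along y), 89 mm high, face to its own -x. The hook leaves the face's middle level, 66 mm up, and turns up 41 mm out. A small spanner stays hung at each end, 118 mm either side of the middle, within 25 mm of the face. Origin: on the bench, middle of the face; z up
- saw_small_mid (a point): hole saw, 32 mm across: plain grey steel cup, 38 mm tall, wall 2.5 mm (inside 27 mm), standing on the bench on its toothed open rim, closed back plate up. Back plate 6 mm thick, with a 16 mm round hole right through its middle. Site: on the axis, half-way up (19 mm from the teeth, 19 mm from the plate's outer face); z from teeth to plate. About 85 g
- saw_medium_mid (a point): hole saw, 44 mm across: plain grey steel cup, 38 mm tall, wall 2.5 mm (inside 39 mm), standing on the bench on its toothed open rim, closed back plate up. Back plate 6 mm thick, with a 16 mm round hole right through its middle. Site: on the axis, half-way up (19 mm from the teeth, 19 mm from the plate's outer face); z from teeth to plate. About 140 g
- saw_large_mid (a point): hole saw, 60 mm across: plain grey steel cup, 38 mm tall, wall 2.5 mm (inside 55 mm), standing on the bench on its toothed open rim, closed back plate up. Back plate 6 mm thick, with a 16 mm round hole right through its middle. Site: on the axis, half-way up (19 mm from the teeth, 19 mm from the plate's outer face); z from teeth to plate. About 220 g
- multimeter: yellow and black digital multimeter lying flat, 135 x 72 x 37 mm; bystander, origin under its middle
- tape_measure: yellow and black tape measure standing up, 70 x 36 x 64 mm; bystander, origin under its middle
- screwdriver: red-handled screwdriver lying flat, 190 mm long along its x; bystander, origin under its middle
- tape_roll: dark blue roll of insulating tape lying flat, 66 mm across, 19 mm high; bystander, origin under its middle
- arbor: hole-saw arbor with pilot drill lying on its side, 107 mm long along its x, 22 mm high; bystander, origin on the bench under its hub
- pliers: red-handled combination pliers lying flat, 165 mm long along their x, 55 mm wide, 15 mm high; bystander, origin on the bench near the middle
- remote: black remote control lying flat, 150 x 42 x 20 mm; bystander, origin under its middle
There are look-alikes about, which are no part of the job. Leave any orange or purple look-alike of the part that bears saw_large_mid alone.

How it is judged:
By the outcome, as a careful person would: the job done as asked, in the order asked, and still so for the second after the job is handed in, with the robot touching nothing.
It also fails if it takes over 72 s, if anything falls off the work surface, if the arm or the gripper's body presses on something with over 40 N, if the wrist force passes 120 N, or if a joint passes its speed limit or range.

## Working session

There is one attempt and no reset: what is moved stays moved. The work goes in short steps, Python scripts to look and compute and a tool call to move; the robot and the scene stay as the last step left them, time stands still between calls to the robot, and variables do not carry over. Pictures are saved under pics/ and viewed, and the job is handed in when it is done.

Besides the shell and the picture viewer there is one more tool, called after "Emit:" by a JSON object that holds its "api" and its "payload". play_rows: Moves the arm, as the interface text tells. Its arguments: {"type":"object","properties":{"targets":{"type":"array"},"grip":{"type":"number"},"newtons":{"type":"number"}},"required":["targets"]}

```bash
ls -la; mkdir -p pics; python3 - <<'E'
from plant import arm
import cv2,numpy as np,pickle
o=arm.get_obs()
for k in o: print(k,o[k])
print(arm.grasp_offset)
d={}
for n in ["side","top","wrist"]:
    c=arm.camera(n); d[n]=c
    cv2.imwrite(f"pics/{n}0.png",cv2.resize(c["img"][:,:,::-1],None,fx=1.5,fy=1.5,interpolation=cv2.INTER_CUBIC))
    print(n,c["fov_y"],c["cx"],c["cy"],c["k1"],c["cam_to_world"])
pickle.dump(d,open("c0.pkl","wb"))
E
```

```text
total 12
drwxr-xr-x  3 agent agent 4096 Dec  6 05:59 .
drwxr-xr-x 23 root  root  4096 Dec  6 05:59 ..
drwxr-xr-x  2 agent agent 4096 Dec  6 05:59 pics
time_s 0.0
qpos [-1.36629805e+00  2.63546050e-01 -4.89408305e-02  1.25939297e+00
 -1.70689472e-06  1.41549028e+00]
dq [-4.31720132e-05 -1.52768723e-04  6.38900076e-04  1.06657337e-03
 -2.40626349e-04  1.88657443e-03]
joint_efforts [-1.07538464e-03 -6.37610579e+01  3.84583139e+01  1.35296184e-02
 -2.42177766e-04  4.43312911e-05]
ee_pos [ 0.1847835  -0.49111512  0.23081168]
tool_rot [-5.41574894e-04  9.83861060e-01  1.78933288e-01 -1.41770296e-05]
force [0.3678531  0.97185917 0.1507437 ]
moment [0.00988309 0.04630148 0.02830714]
grip_width 0.08526890711931077
0.0187
side 45.887081587875 256.1025189209501 195.31866672879673 -0.009905345917529354 [[-0.94238795  0.18731713 -0.27715923  0.13705445]
 [-0.33419338 -0.56388933  0.75521097  1.02165273]
 [-0.01482318  0.8043265   0.59400265  0.90062103]
 [ 0.          0.          0.          1.        ]]
top 42.90332095185513 257.65993511571526 194.62475424932234 -0.007512749916567987 [[-0.02791107  0.99804624 -0.05589872  0.41528492]
 [-0.99954537 -0.02722768  0.01295005  0.03527886]
 [ 0.01140275  0.05623476  0.99835246  1.69246495]
 [ 0.          0.          0.          1.        ]]
wrist 60.88091348401938 250.70390476738902 187.71766953102878 0.012457846554739398 [[ 0.3519431   0.90221622  0.24928288  0.24722561]
 [-0.93601953  0.33976321  0.0918063  -0.46901287]
 [-0.00186802 -0.26564424  0.96406932  0.37464655]
 [ 0.          0.          0.          1.        ]]
```

View pics/side0.png

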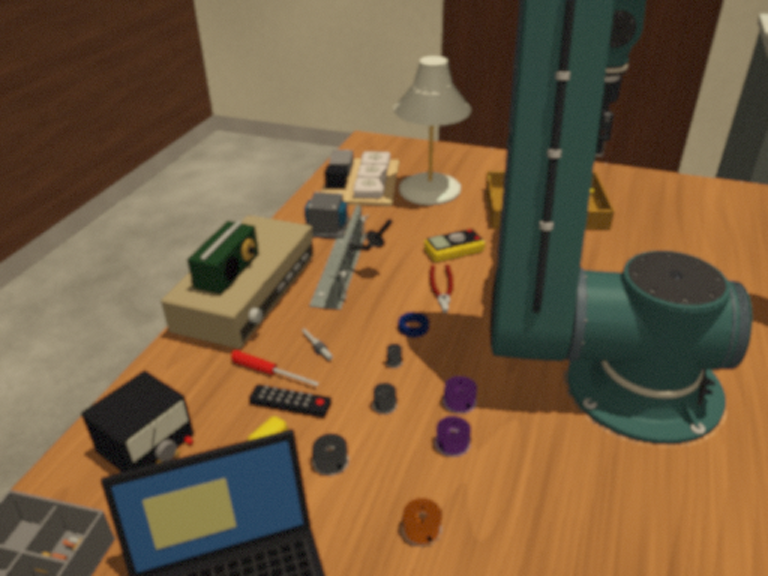

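View pics/top0.png

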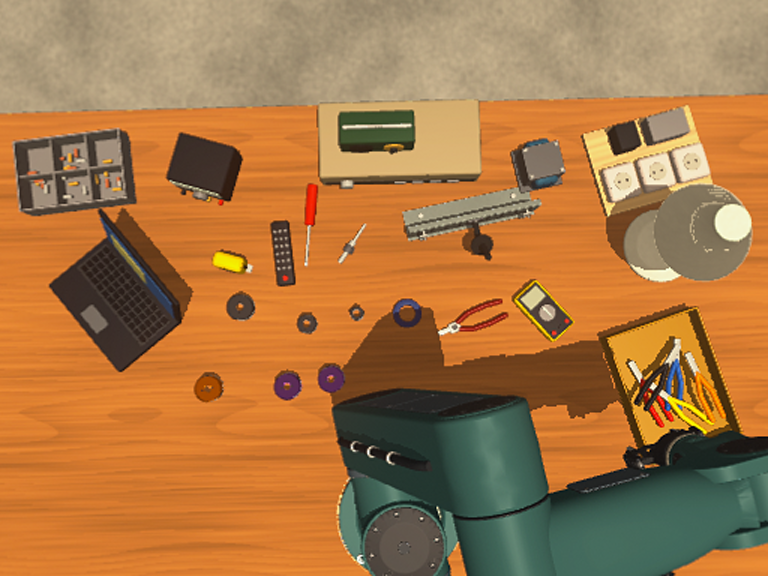

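View pics/wrist0.png

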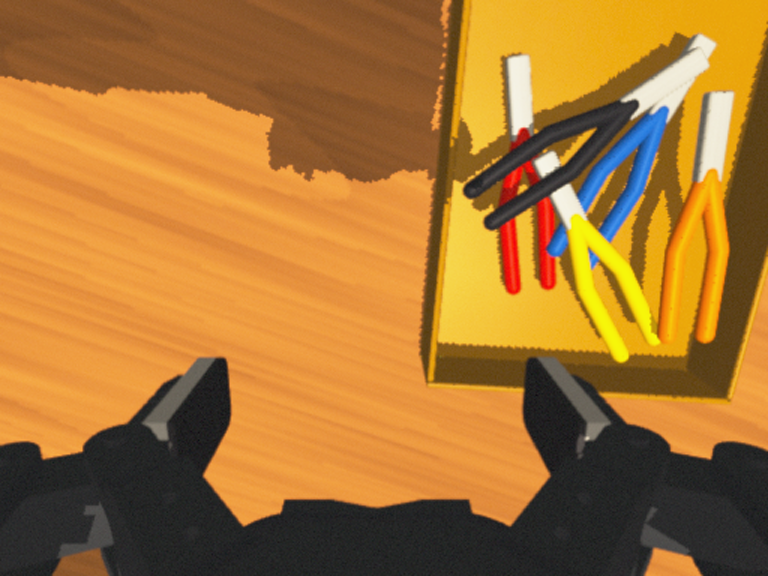

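The candidates seen are: grey saws in the top view (1.5x pixels) at (240,306), (307,322) and (356,312). The look-alikes are purple at (287,385) and (331,378), and orange at (208,387). The dark blue tape roll at (407,313) isn't a saw. The hook is at (480,243), on the rack.

```bash
cat > h.py <<'E'
import numpy as np,cv2
def K(c):
    h,w=c["img"].shape[:2]; f=h/2/np.tan(np.radians(c["fov_y"])/2); return f
def rays(c,px):
    px=np.atleast_2d(np.array(px,float)); f=K(c)
    k=np.array([[f,0,c["cx"]],[0,f,c["cy"]],[0,0,1.]])
    u=cv2.undistortPoints(px[:,None,:],k,np.array([c["k1"],0,0,0,0.]))[:,0]
    M=np.array(c["cam_to_world"]); d=np.c_[u[:,0],-u[:,1],-np.ones(len(u))]
    return M[:3,3],d@M[:3,:3].T
def onplane(c,px,z):
    o,d=rays(c,px); t=(z-o[2])/d[:,2]; return o+d*t[:,None]
def cloud(c):
    h,w=c["img"].shape[:2]; v,u=np.mgrid[0:h,0:w]
    o,d=rays(c,np.c_[u.ravel(),v.ravel()]); z=c["range_z"].ravel()
    return (o+d*z[:,None]).reshape(h,w,3),c["range_z"]>0
def proj(c,P):
    P=np.atleast_2d(P); M=np.array(c["cam_to_world"]); q=(P-M[:3,3])@M[:3,:3]
    x=q[:,0]/-q[:,2]; y=-q[:,1]/-q[:,2]; s=1+c["k1"]*(x*x+y*y); f=K(c)
    return np.c_[c["cx"]+f*x*s,c["cy"]+f*y*s]
E
python3 - <<'E'
import pickle,cv2,numpy as np
from h import *
d=pickle.load(open("c0.pkl","rb")); c=d["top"]
P,ok=cloud(c)
im=c["img"]
cv2.imwrite("pics/topcropA.png",cv2.resize(im[110:240,130:380,::-1],None,fx=3.2,fy=3.2,interpolation=cv2.INTER_CUBIC))
s=d["side"]["img"]
cv2.imwrite("pics/sidecropA.png",cv2.resize(s[130:330,150:350,::-1],None,fx=3,fy=3,interpolation=cv2.INTER_CUBIC))
# saws: points with z in 30-45mm near blobs
for n,(u,v) in dict(L=(160,204),M=(204.5,214.5),S=(237.5,208)).items():
    w=P[v.__int__()-16:int(v)+16,int(u)-16:int(u)+16]; g=im[int(v)-16:int(v)+16,int(u)-16:int(u)+16].astype(int)
    m=(w[...,2]>0.028)&(w[...,2]<0.05)
    q=w[m]; 
    (cx,cy),r=cv2.minEnclosingCircle(q[:,:2].astype(np.float32)*1000)
    print(n,len(q),q.mean(0),cx,cy,r,np.median(q[:,2]))
# rack
w=P[110:175,255:380].reshape(-1,3); 
for lo,hi in [(0.075,0.1),(0.1,0.2),(.05,.075)]:
    m=(w[:,2]>lo)&(w[:,2]<hi); print(lo,hi,m.sum(),w[m].min(0),w[m].max(0),w[m].mean(0))
E
```

```text
L 155 [0.48491394 0.35022453 0.03233212] 484.3741149902344 350.1337585449219 28.762374877929688 0.031865081605303214
M 68 [0.44253219 0.19764837 0.03211174] 442.6335754394531 199.37918090820312 20.291086196899414 0.03213806030704258
S 28 [0.46438485 0.08370381 0.03257665] 464.75958251953125 85.2509994506836 14.479833602905273 0.03181614344718642
0.075 0.1 1246 [ 0.58421703 -0.38942646  0.07515409] [0.7866419  0.01610964 0.09997957] [ 0.72091937 -0.17386843  0.08855203]
0.1 0.2 129 [ 0.56521887 -0.21607356  0.10005163] [0.78354499 0.00921725 0.14991629] [ 0.64144414 -0.16907738  0.11166235]
0.05 0.075 376 [ 0.62743596 -0.3848585   0.05003937] [0.78754811 0.01602778 0.07499757] [ 0.72392527 -0.19619111  0.06367467]
```

View pics/topcropA.png

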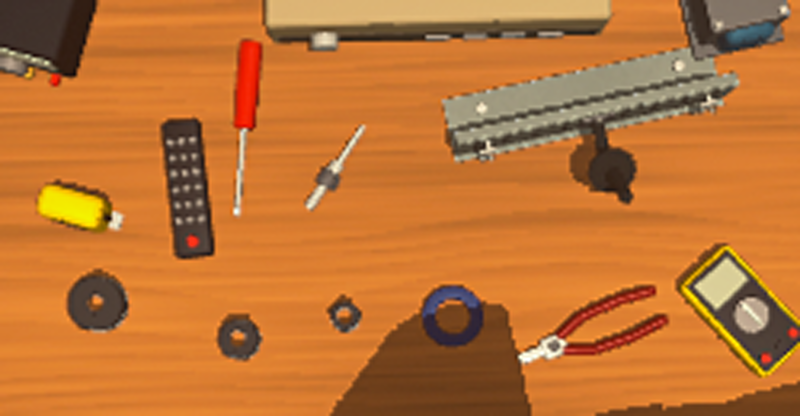

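View pics/sidecropA.png

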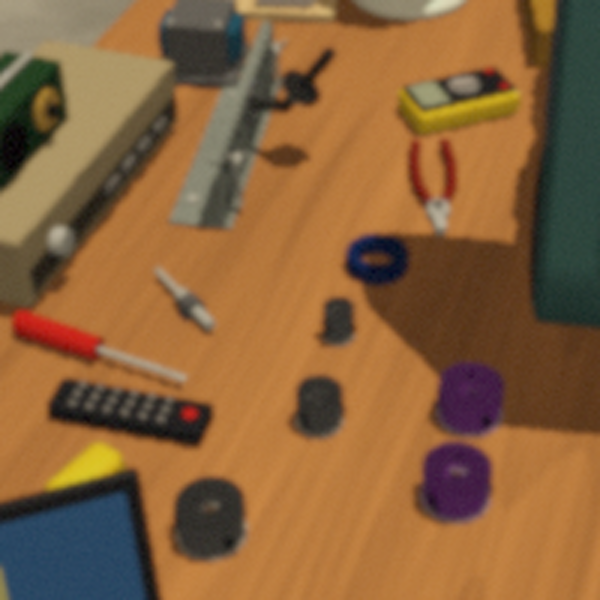

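The three plain grey cups, by size, are the targets: large (97,302), medium (238,337) and small (344,315) in the top crop. The purple and orange ones are left alone. The hook bar leans toward the robot at about (610,172).

```bash
python3 - <<'E'
import pickle,cv2,numpy as np
from h import *
d=pickle.load(open("c0.pkl","rb")); c=d["top"]
P,ok=cloud(c); w=P[120:165,255:370].reshape(-1,3); im=c["img"][120:165,255:370].reshape(-1,3).astype(int)
b=P[220:300,40:120].reshape(-1,3); print("bench z",np.median(b[:,2]))
g=(im.min(1)>90)&(im.max(1)-im.min(1)<40)
m=g&(w[:,2]>.072)&(w[:,2]<.095); q=w[m]
# per-y-bin min x (face edge)
vx,vy,x0,y0=cv2.fitLine(q[:,:2].astype(np.float32),cv2.DIST_HUBER,0,.01,.01).ravel()
print(m.sum(),vx,vy,x0,y0,"z",np.percentile(q[:,2],[5,50,95]))
n=np.array([-vy,vx]); 
if n[0]>0:n=-n
t=np.array([vx,vy]); s=(q[:,:2]-[x0,y0]); print("along",np.percentile(s@t,[0,1,50,99,100]),"norm",np.percentile(s@n,[1,50,99])); print("n",n,np.degrees(np.arctan2(n[1],n[0])))
dk=(im.max(1)<75)&(w[:,2]>.05)
for p,cc in zip(w[dk],im[dk]):
    s=p[:2]-[x0,y0]
    if abs(s@t+0.0)<.06: print(np.round(p,3),np.round([s@t,s@n],3),cc)
E
```

```text
bench z -0.0012411118230998275
367 0.18381742 -0.9829604 0.66845655 -0.18222043 z [0.08043483 0.08785328 0.09291398]
along [-0.14753636 -0.14415762  0.00168474  0.14714327  0.15203275] norm [-0.00742161 -0.00027527  0.01976409]
n [-0.9829604  -0.18381742] -169.4078
[ 0.672 -0.232  0.076] [0.05  0.006] [65 55 43]
[ 0.669 -0.219  0.075] [0.036 0.006] [64 54 44]
[ 0.669 -0.215  0.055] [0.032 0.006] [62 51 39]
[ 0.669 -0.219  0.052] [0.036 0.006] [63 51 40]
[ 0.661 -0.197  0.085] [0.013 0.01 ] [73 61 52]
[ 0.663 -0.202  0.075] [0.018 0.009] [69 55 48]
[ 0.662 -0.197  0.059] [0.013 0.009] [61 49 41]
[ 0.662 -0.2    0.061] [0.017 0.01 ] [61 49 40]
[ 0.657 -0.155  0.074] [-0.029  0.006] [72 64 51]
[ 0.657 -0.168  0.073] [-0.016  0.009] [58 46 37]
[ 0.656 -0.171  0.078] [-0.013  0.01 ] [72 59 50]
[ 0.659 -0.181  0.056] [-0.003  0.009] [70 57 48]
[ 0.657 -0.182  0.069] [-0.002  0.011] [57 43 34]
[ 0.656 -0.191  0.075] [0.007 0.014] [73 62 51]
[ 0.657 -0.154  0.053] [-0.03   0.006] [59 47 37]
[ 0.656 -0.17   0.061] [-0.015  0.01 ] [61 48 40]
[ 0.657 -0.178  0.051] [-0.007  0.011] [64 52 43]
[ 
[... 5652 characters left out ...]
] [56 43 36]
[ 0.6   -0.173  0.099] [-0.022  0.066] [63 45 35]
[ 0.601 -0.177  0.095] [-0.018  0.066] [61 47 36]
[ 0.601 -0.181  0.091] [-0.014  0.066] [62 46 36]
[ 0.6   -0.184  0.094] [-0.011  0.067] [62 46 37]
[ 0.601 -0.188  0.088] [-0.007  0.067] [63 46 37]
[ 0.6   -0.19   0.095] [-0.005  0.069] [53 37 25]
[ 0.599 -0.192  0.108] [-0.004  0.07 ] [53 36 24]
[ 0.598 -0.194  0.112] [-0.001  0.071] [54 37 28]
[ 0.598 -0.198  0.111] [0.002 0.072] [55 39 29]
[ 0.597 -0.2    0.116] [0.005 0.073] [55 38 27]
[ 0.6   -0.207  0.095] [0.011 0.072] [58 40 30]
[ 0.6   -0.21   0.093] [0.015 0.073] [62 47 36]
[ 0.6   -0.214  0.088] [0.019 0.073] [62 47 37]
[ 0.6   -0.218  0.086] [0.023 0.073] [54 43 36]
```

```bash
cat >> h.py <<'E'
from scipy.spatial.transform import Rotation as R
def rot(o): q=np.array(o["tool_rot"]); return R.from_quat([q[1],q[2],q[3],q[0]]).as_matrix()
H0=np.array([-0.9829604,-0.18381742,0]); hz=np.array([H0[0]*np.cos(np.radians(55)),H0[1]*np.cos(np.radians(55)),np.sin(np.radians(55))])
def to(o,p): return np.round(rot(o).T@(np.array(p)-o["ee_pos"])*100,2)
def st():
    from plant import arm
    o=arm.get_obs(); M=rot(o)
    print("t",round(o["time_s"],2),"q",np.round(o["qpos"],3),"p",np.round(o["ee_pos"],4),"F",np.round(o["force"],1),"g",round(o["grip_width"],4))
    print(np.round(M,3).tolist(),"tilt",round(np.degrees(np.arccos(-M[2,2])),2),"az",round(np.degrees(np.arctan2(M[1,2],M[0,2])),1), "M",np.round(o["moment"],2))
    return o
E
python3 - <<'E'
from h import *
o=st(); print(to(o,[.45,.05,.35])); print(to(o,[.4,-.25,.30]))
E
```

```text
t 0.15 q [-1.366  0.263 -0.049  1.259 -0.     1.416] p [ 0.1848 -0.4912  0.2309] F [ 0.2  0.1 -0.2] g 0.0854
[[0.936, 0.352, -0.0], [0.352, -0.936, 0.001], [0.0, -0.001, -1.0]] tilt 0.05 az 102.3 M [-0.01  0.03 -0.  ]
[ 43.88 -41.33 -11.87]
[ 28.63 -15.    -6.89]
```

Emit:
{"api": "play_rows", "payload": {"targets": [[[5, -3, -2], 0], [[10, -5, -4], 0], [[14, -8, -6], 0], [[19, -12, -8], 0], [[24, -16, -10], 0], [[28, -20, -12], 0], [[32, -25, -12], 0], [[35, -29, -12], 0]]}}

```text
time_s: 0.95
ee_pos: [0.3842, -0.1673, 0.3439]
tool_rot: [-0.0, 0.984, 0.179, 0.0]
force: [0.7, -0.6, -0.3]
grip_width: 0.0858
```

```bash
python3 - <<'E'
from h import *
o=st(); print(to(o,[.5,.05,.35]), to(o,[1.2,.18,.5]))
E
```

```text
t 0.95 q [-6.060e-01  6.700e-02  8.000e-03  1.512e+00  1.000e-03  2.176e+00] p [ 0.3842 -0.1673  0.3439] F [ 0.7 -0.6 -0.3] g 0.0858
[[0.936, 0.352, 0.0], [0.352, -0.936, 0.0], [0.001, -0.0, -1.0]] tilt 0.03 az 38.4 M [ 0.03 -0.06  0.05]
[ 18.49 -16.27  -0.6 ] [ 88.6   -3.82 -15.56]
```

Emit:
{"api": "play_rows", "payload": {"targets": [[[4, -4, 0], 0], [[8, -8, 0], 0], [[12, -12, -1], 0], [[18, -16, -2], 0], [[23, -16, -3], 0], [[28, -16, -4], 0], [[33, -15, -5], 0], [[38, -14, -6], 0]]}}

```text
time_s: 1.75
ee_pos: [0.6303, 0.0838, 0.3924]
tool_rot: [-0.0, 0.984, 0.18, 0.0]
force: [1.1, -0.3, 0.8]
grip_width: 0.0851
```

```bash
python3 - <<'E'
from h import *
o=st(); print(to(o,[1.2,.18,.5]))
E
```

```text
t 1.75 q [0.004 0.523 0.812 1.86  0.    2.784] p [0.6303 0.0838 0.3924] F [ 1.1 -0.3  0.8] g 0.0851
[[0.936, 0.353, 0.0], [0.353, -0.936, 0.0], [0.0, -0.0, -1.0]] tilt 0.03 az 73.3 M [-0.02 -0.01  0.  ]
[ 56.7   11.11 -10.75]
```

Emit:
{"api": "play_rows", "payload": {"targets": [[[4, 0, -3], 0], [[8, 0, -6], 0], [[12, 0, -9], 0], [[16, 0, -12], 0], [[20, 0, -15], 0], [[24, 0, -18], 0], [[28, 0, -21], 0], [[28, 0, -21], 0]]}}

```text
time_s: 2.55
ee_pos: [0.6945, 0.1309, 0.4017]
tool_rot: [0.001, 0.983, 0.179, 0.023]
force: [0.6, -0.2, -0.3]
grip_width: 0.0854
```

```bash
python3 - <<'E'
from h import *
o=st()
E
```

```text
t 2.55 q [0.07  0.763 1.347 2.109 0.004 2.85 ] p [0.6945 0.1309 0.4017] F [ 0.6 -0.2 -0.3] g 0.0854
[[0.935, 0.353, 0.046], [0.353, -0.936, 0.007], [0.045, 0.01, -0.999]] tilt 2.66 az 8.4 M [-0.03  0.02 -0.01]
```

Emit:
{"api": "play_rows", "payload": {"targets": [[[0, 0, -5], 0], [[0, 0, -10], 0], [[0, 0, -15], 0], [[0, 0, -20], 0], [[0, 0, -25], 0], [[0, 0, -30], 0], [[0, 0, -35], 0], [[0, 0, -40], 0]]}}

```text
time_s: 3.35
ee_pos: [0.5885, 0.1113, 0.5017]
tool_rot: [0.002, 0.983, 0.179, 0.046]
force: [0.5, 0.4, -0.5]
grip_width: 0.0852
```

```bash
python3 - <<'E'
from h import *
o=st()
E
```

```text
t 3.35 q [0.047 0.513 1.142 2.109 0.007 2.828] p [0.5885 0.1113 0.5017] F [ 0.5  0.4 -0.5] g 0.0852
[[0.932, 0.352, 0.091], [0.353, -0.936, 0.012], [0.089, 0.021, -0.996]] tilt 5.24 az 7.3 M [-0.01  0.05  0.  ]
```

Emit:
{"api": "play_rows", "payload": {"targets": [[[3, 0, -4], 0], [[6, 0, -8], 0], [[9, 0, -12], 0], [[12, 0, -16], 0], [[15, 0, -20], 0], [[20, 0, -25], 0], [[30, 0, -35], 0], [[45, 0, -50], 0]]}}

```text
time_s: 4.15
ee_pos: [0.605, 0.1395, 0.5076]
tool_rot: [0.003, 0.981, 0.179, 0.069]
force: [-0.2, 0.3, 0.5]
grip_width: 0.0852
```

```bash
python3 - <<'E'
from h import *
o=st()
E
```

```text
t 4.15 q [0.093 0.543 1.219 2.109 0.006 2.874] p [0.605  0.1395 0.5076] F [-0.2  0.3  0.5] g 0.0852
[[0.926, 0.351, 0.136], [0.352, -0.936, 0.019], [0.134, 0.031, -0.991]] tilt 7.9 az 7.8 M [-0.03  0.08 -0.  ]
```

Emit:
{"api": "play_rows", "payload": {"targets": [[[3, 0, -4], 0], [[6, 0, -8], 0], [[9, 0, -12], 0], [[12, 0, -16], 0], [[15, 0, -20], 0], [[20, 0, -25], 0], [[30, 0, -35], 0], [[45, 0, -50], 0]]}}

```text
time_s: 4.95
ee_pos: [0.6096, 0.161, 0.5204]
tool_rot: [0.003, 0.98, 0.179, 0.092]
force: [-0.4, 0.3, -0.5]
grip_width: 0.0855
```

Emit:
{"api": "play_rows", "payload": {"targets": [[[3, 0, -4], 0], [[6, 0, -8], 0], [[9, 0, -12], 0], [[12, 0, -16], 0], [[15, 0, -20], 0], [[20, 0, -25], 0], [[30, 0, -35], 0], [[45, 0, -50], 0]]}}

```text
time_s: 5.75
ee_pos: [0.6062, 0.1771, 0.5382]
tool_rot: [0.002, 0.977, 0.178, 0.115]
force: [0.2, 0.3, -0.0]
grip_width: 0.0854
```

Emit:
{"api": "play_rows", "payload": {"targets": [[[3, 0, -4], 0], [[6, 0, -8], 0], [[9, 0, -12], 0], [[12, 0, -16], 0], [[15, 0, -20], 0], [[20, 0, -25], 0], [[30, 0, -35], 0], [[45, 0, -50], 0]]}}

```text
time_s: 6.55
ee_pos: [0.597, 0.1889, 0.5594]
tool_rot: [0.001, 0.974, 0.178, 0.137]
force: [0.5, 0.1, -0.3]
grip_width: 0.0854
```

```bash
python3 - <<'E'
from h import *
o=st()
M=rot(o);t=-M[:,2];print(t@[0,0,1],t@hz)
E
```

```text
t 6.55 q [ 1.770e-01  5.190e-01  1.333e+00  2.109e+00 -1.000e-03  2.957e+00] p [0.597  0.1889 0.5594] F [ 0.5  0.1 -0.3] g 0.0854
[[0.899, 0.347, 0.268], [0.347, -0.937, 0.047], [0.268, 0.051, -0.962]] tilt 15.8 az 10.0 M [-0.02  0.24  0.03]
0.9622103400985282 0.9443774708259399
```

Emit:
{"api": "play_rows", "payload": {"targets": [[[0.5, 0, -0.6], 0], [[1, 0, -1.2], 0], [[1.3, 0, -1.6], 0], [[1.5, 0, -2.0], 0], [[1.5, 0, -2], 0], [[1.5, 0, -2], 0], [[1.5, 0, -2], 0], [[1.5, 0, -2], 0]]}}

```text
time_s: 7.35
ee_pos: [0.5965, 0.1902, 0.5661]
tool_rot: [0.0, 0.973, 0.178, 0.146]
force: [0.4, -0.3, -0.2]
grip_width: 0.0857
```

```bash
python3 - <<'E'
from h import *
o=st()
M=rot(o);t=-M[:,2];print(t@[0,0,1],t@hz)
E
```

```text
t 7.35 q [ 0.179  0.515  1.346  2.109 -0.     2.959] p [0.5965 0.1902 0.5661] F [ 0.4 -0.3 -0.2] g 0.0857
[[0.894, 0.346, 0.284], [0.346, -0.937, 0.051], [0.284, 0.053, -0.957]] tilt 16.78 az 10.2 M [-0.04  0.23 -0.03]
0.9574432777438293 0.9498347181270097
```

Emit:
{"api": "play_rows", "payload": {"targets": [[[0.5, 0, -0.6], 0], [[1, 0, -1.2], 0], [[1.2, 0, -1.5], 0], [[1.2, 0, -1.5], 0], [[1.2, 0, -1.5], 0], [[1.2, 0, -1.5], 0], [[1.2, 0, -1.5], 0], [[1.2, 0, -1.5], 0]]}}

```text
time_s: 8.15
ee_pos: [0.5964, 0.1912, 0.5712]
tool_rot: [-0.0, 0.972, 0.178, 0.152]
force: [-1.1, -0.6, 0.5]
grip_width: 0.0857
```

```bash
python3 - <<'E'
from h import *
from plant import arm
import pickle
o=st()
M=rot(o);t=-M[:,2];print(t@[0,0,1],t@hz)
c=arm.camera("wrist");pickle.dump((o,c),open("w1.pkl","wb"))
cv2.imwrite("pics/w1.png",cv2.resize(c["img"][:,:,::-1],None,fx=1.5,fy=1.5,interpolation=cv2.INTER_CUBIC))
print(c["cam_to_world"])
E
```

```text
t 8.15 q [0.18  0.513 1.357 2.109 0.    2.96 ] p [0.5964 0.1912 0.5712] F [-1.1 -0.6  0.5] g 0.0857
[[0.89, 0.346, 0.296], [0.346, -0.937, 0.054], [0.296, 0.054, -0.954]] tilt 17.53 az 10.4 M [-0.04  0.29  0.06]
0.9535563690510908 0.9538760410656315
[[ 0.34561992  0.93711396 -0.04862406  0.61347387]
 [-0.93686819  0.34753644  0.03868347  0.20534171]
 [ 0.05314945  0.03218456  0.99806778  0.72811639]
 [ 0.          0.          0.          1.        ]]
```

View pics/w1.png

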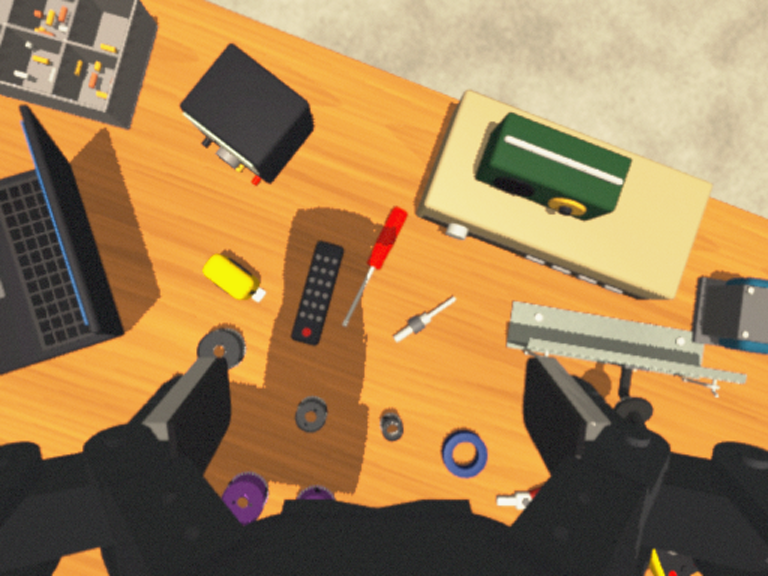

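The picture shows the small saw at (391,426), the medium at (311,415) and the large at (221,348), partly behind the left finger. The tape roll is at (465,455). The tool now leans 17.5° along the hook's heading. A half spin about it will tilt an upright-grasped saw by 35°, onto the hook axis.

```bash
python3 - <<'E'
import pickle
from h import *
o,c=pickle.load(open("w1.pkl","rb")); d=pickle.load(open("c0.pkl","rb")); T=d["top"]
im=c["img"]; cv2.imwrite("pics/w1crop.png",cv2.resize(im[190:340,120:340,::-1],None,fx=3.6,fy=3.6,interpolation=cv2.INTER_CUBIC))
def blob(c,u,v,r,zt):
    im=c["img"].astype(int); m=((im.max(2)-im.min(2)<28)&(im.max(2)<130)).astype(np.uint8)
    mm=np.zeros_like(m); mm[v-r:v+r,u-r:u+r]=m[v-r:v+r,u-r:u+r]
    n,l,s,ce=cv2.connectedComponentsWithStats(mm)
    k=1+np.argmax(s[1:,4]); ys,xs=np.nonzero(l==k)
    return s[k,4],onplane(c,[ce[k]],zt)[0],s[k]
for n,a,b in [("S",(261,284),(237,208)),("M",(207,277),(204,214)),("L",(147,232),(160,204))]:
    R_=dict(S=12,M=15,L=19)[n]
    print(n,"wrist",blob(c,*a,R_+3,.03),"top",blob(T,*b,R_,.03))
im=c["img"].astype(int)
m=((im[...,2]>im[...,0]+25)&(im[...,2]>60)).astype(np.uint8); m[:280]=0;m[:,:290]=0;m[:,335:]=0
ys,xs=np.nonzero(m); (u,v),r=cv2.minEnclosingCircle(np.c_[xs,ys].astype(np.float32)); print("roll",onplane(c,[[u,v]],.015),r)
P,ok=cloud(c); print("bench z", np.median(P[230:250,180:200,2]))
E
```

```text
S wrist (np.int32(133), array([0.46346797, 0.08844229, 0.03      ]), array([254, 276,  14,  17, 133], dtype=int32)) top (np.int32(30), array([0.46285108, 0.08255873, 0.03      ]), array([234, 205,   9,   9,  30], dtype=int32))
M wrist (np.int32(317), array([0.44186633, 0.20014928, 0.03      ]), array([197, 265,  21,  23, 317], dtype=int32)) top (np.int32(90), array([0.44184783, 0.19557248, 0.03      ]), array([199, 210,  12,  12,  90], dtype=int32))
L wrist (np.int32(838), array([0.47281046, 0.3514888 , 0.03      ]), array([125, 219,  38,  35, 838], dtype=int32)) top (np.int32(203), array([0.48352829, 0.34551957, 0.03      ]), array([152, 197,  18,  16, 203], dtype=int32))
roll [[ 0.45806889 -0.02918279  0.015     ]] 14.983424186706543
bench z 0.0013173978425886634
```

View pics/w1crop.png

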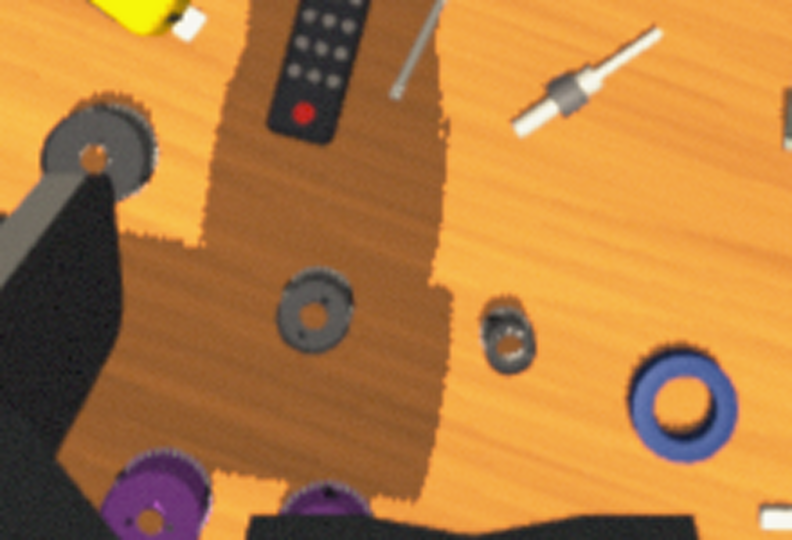

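```bash
python3 - <<'E'
from h import *
o=st(); M=rot(o); yd=np.array([-M[1,2],M[0,2],0]); yd/=np.linalg.norm(yd)
for s in (yd,-yd):
    b=M.T@s; print("spin",np.arctan2(-b[0],b[1]))
print(to(o,[.468,.088,.15]))
E
```

```text
t 8.2 q [0.18  0.513 1.357 2.109 0.    2.96 ] p [0.5964 0.1913 0.5712] F [ 0.8  0.1 -0.6] g 0.0854
[[0.89, 0.346, 0.296], [0.346, -0.937, 0.054], [0.296, 0.054, -0.954]] tilt 17.53 az 10.4 M [-0.08  0.22 -0.02]
spin -2.9611033490683676
spin 0.1804893045214259
[-27.48   2.96  35.8 ]
```

Emit:
{"api": "play_rows", "payload": {"targets": [[[-3, 0.5, 3.5], -0.15], [[-6, 1, 7], -0.3], [[-9, 1, 11], -0.45], [[-12, 1.5, 14.5], -0.6], [[-15, 1.5, 18], -0.75], [[-18, 2, 22], -0.9], [[-20, 2, 26], -1.05], [[-22, 2.5, 29], -1.2]], "grip": 0.2}}

```text
time_s: 9.0
ee_pos: [0.5244, 0.1321, 0.3377]
tool_rot: [0.061, 0.822, 0.549, 0.14]
force: [2.3, -0.3, -0.7]
grip_width: 0.0511
```

```bash
python3 - <<'E'
from h import *
o=st(); M=rot(o); yd=np.array([-M[1,2],M[0,2],0]); yd/=np.linalg.norm(yd)
for s in (yd,-yd):
    b=M.T@s; print("spin",np.arctan2(-b[0],b[1]))
print(to(o,[.468,.088,.12]))
E
```

```text
t 9.0 q [ 0.08   0.056 -0.074  1.136  0.031  2.048] p [0.5244 0.1321 0.3377] F [ 2.3 -0.3 -0.7] g 0.0511
[[0.358, 0.885, 0.297], [0.919, -0.39, 0.054], [0.164, 0.254, -0.953]] tilt 17.59 az 10.4 M [-0.03  0.17  0.  ]
spin -2.144965790351601
spin 0.9966268632381922
[-9.65 -8.8  18.84]
```

Emit:
{"api": "play_rows", "payload": {"targets": [[[-1.5, -1.5, 3], -0.3], [[-3, -3, 6], -0.45], [[-4, -4, 8], -0.6], [[-5.5, -5.5, 11], -0.75], [[-7, -7, 13], -0.9], [[-8, -8, 15], -1.05], [[-9, -8.5, 16], -1.2], [[-9.6, -8.8, 17], -1.35]]}}

```text
time_s: 9.8
ee_pos: [0.4617, 0.0871, 0.1367]
tool_rot: [0.129, 0.369, 0.917, 0.081]
force: [0.8, -0.5, 0.6]
grip_width: 0.0513
```

```bash
python3 - <<'E'
from h import *
o=st(); M=rot(o); yd=np.array([-M[1,2],M[0,2],0]); yd/=np.linalg.norm(yd)
for s in (yd,-yd):
    b=M.T@s; print("spin",np.arctan2(-b[0],b[1]))
print(to(o,[.470,.088,.10]))
E
```

```text
t 9.8 q [-0.025  0.031 -0.667  0.573  0.062  0.748] p [0.4617 0.0871 0.1367] F [ 0.8 -0.5  0.6] g 0.0513
[[-0.695, 0.655, 0.296], [0.697, 0.715, 0.054], [-0.176, 0.244, -0.954]] tilt 17.54 az 10.4 M [-0.1   0.26  0.03]
spin -0.945455087042983
spin 2.1961375665468106
[ 0.13 -0.29  3.75]
```

Emit:
{"api": "play_rows", "payload": {"targets": [[[0, 0, 1], -0.3], [[0, 0, 2], -0.45], [[0, 0, 2], -0.6], [[0, -0.1, 3], -0.75], [[0, -0.2, 3], -0.9], [[0.1, -0.3, 3], -0.945], [[0.1, -0.3, 3], -0.945], [[0.1, -0.3, 3], -0.945]]}}

```text
time_s: 10.6
ee_pos: [0.4678, 0.0873, 0.1072]
tool_rot: [0.152, -0.09, 0.984, 0.014]
force: [0.6, -0.1, -0.4]
grip_width: 0.051
```

```bash
python3 - <<'E'
from h import *
from plant import arm
import pickle
o=st()
c=arm.camera("wrist");pickle.dump((o,c),open("w2.pkl","wb"))
cv2.imwrite("pics/w2.png",cv2.resize(c["img"][:,:,::-1],None,fx=1.5,fy=1.5,interpolation=cv2.INTER_CUBIC))
# draw mouth: predicted grasp axis
M=rot(o); 
for z in (.0187,.022): print(proj(c,o["ee_pos"]-z*M[:,2])*1.5, proj(c,o["ee_pos"])*1.5)
E
```

```text
t 10.6 q [-0.025  0.076 -0.714  0.481  0.062 -0.197] p [0.4678 0.0873 0.1072] F [ 0.6 -0.1 -0.4] g 0.051
[[-0.938, -0.18, 0.296], [-0.172, 0.984, 0.054], [-0.301, -0.0, -0.954]] tilt 17.53 az 10.4 M [-0.05  0.23 -0.02]
[[380.23544662 393.82938297]] [[379.7143914 365.4238799]]
[[380.34191576 399.63240143]] [[379.7143914 365.4238799]]
```

View pics/w2.png

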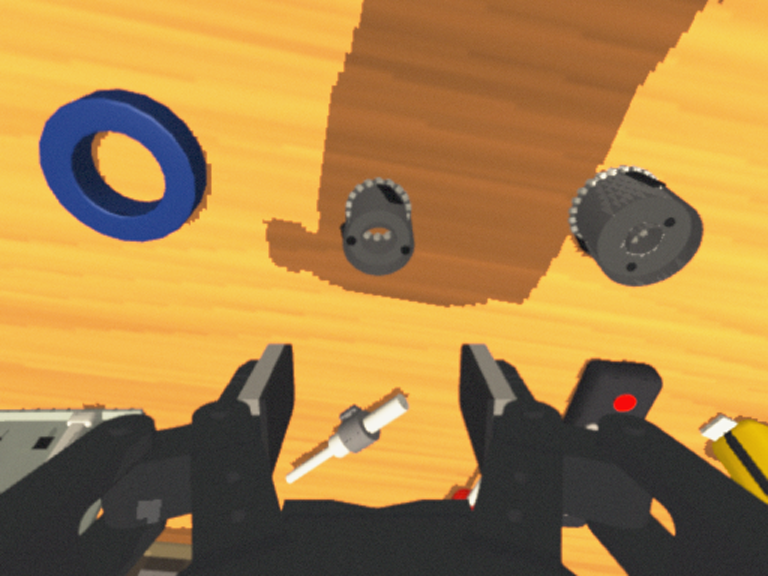

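The small saw's plate is centred at (378,238) and the medium's at (643,240). The jaws at columns 290 and 465 straddle column 378, so the small saw is in line.

```bash
python3 - <<'E'
import pickle
from h import *
o,c=pickle.load(open("w2.pkl","rb"))
for n,p in [("S",(377.5,234)),("S plate",(378,242)),("M",(644,239)),("Mplate",(646,239))]:
    print(n,onplane(c,[np.array(p)/1.5],.038))
M=rot(o)
S=np.array([.465,.0875,0])
E
```

```text
S [[0.45677452 0.0847723  0.038     ]]
S plate [[0.46051718 0.08568301 0.038     ]]
M [[0.43874499 0.1970258  0.038     ]]
Mplate [[0.43859357 0.19785953 0.038     ]]
```

Emit:
{"api": "play_rows", "payload": {"targets": [[[0.6, 0, 2], 0], [[1.2, 0, 4], 0], [[1.8, -0.05, 6], 0], [[2.4, -0.05, 7.6], 0], [[2.8, -0.05, 8.9], 0], [[2.95, -0.05, 9.4], 0], [[2.95, -0.05, 9.4], 0], [[2.95, -0.05, 9.4], 0]]}}

```text
time_s: 11.45
ee_pos: [0.4685, 0.0869, 0.0092]
tool_rot: [0.152, -0.088, 0.984, 0.014]
force: [0.2, -0.0, -0.1]
grip_width: 0.0516
```

Emit:
{"api": "play_rows", "payload": {"targets": [[[0, 0, 0], 0], [[0, 0, 0], 0], [[0, 0, 0], 0], [[0, 0, 0], 0], [[0, 0, 0], 0], [[0, 0, 0], 0], [[0, 0, 0], 0], [[0, 0, 0], 0]], "grip": -1, "newtons": 60}}

```text
time_s: 12.25
ee_pos: [0.4691, 0.0869, 0.0102]
tool_rot: [0.153, -0.088, 0.984, 0.014]
force: [-3.9, 0.2, 11.8]
grip_width: 0.031
```

```bash
python3 - <<'E'
from h import *
from plant import arm
import pickle
o=st()
c=arm.camera("wrist");pickle.dump((o,c),open("w3.pkl","wb"))
cv2.imwrite("pics/w3.png",cv2.resize(c["img"][:,:,::-1],None,fx=1.5,fy=1.5,interpolation=cv2.INTER_CUBIC))
E
```

```text
t 12.25 q [-0.026  0.231 -0.887  0.15   0.062 -0.195] p [0.4691 0.0869 0.0102] F [-3.9  0.2 11.8] g 0.031
[[-0.938, -0.178, 0.299], [-0.169, 0.984, 0.054], [-0.304, 0.0, -0.953]] tilt 17.67 az 10.3 M [-0.03  0.37  0.02]
```

View pics/w3.png

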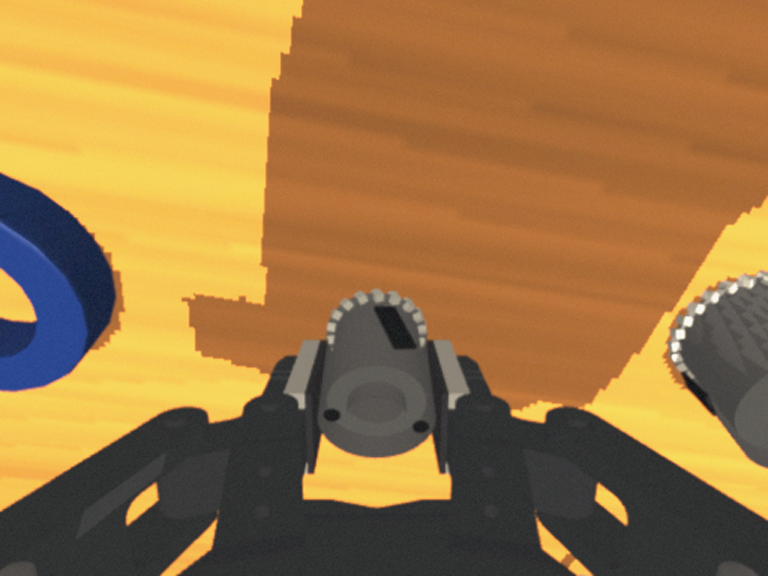

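```bash
python3 - <<'E'
import pickle
from h import *
o,c=pickle.load(open("w3.pkl","rb")); M=rot(o)
cv2.imwrite("pics/w3c.png",cv2.resize(c["img"][180:320,190:310,::-1],None,fx=5,fy=4.2,interpolation=cv2.INTER_CUBIC))
for p in [(378,403),(378,411)]:
    P=onplane(c,[np.array(p)/1.5],.038)[0]; mid=P.copy(); mid[2]=.019
    print(P, "tool-frame plate",M.T@(P-o["ee_pos"])*1000,"mid",M.T@(mid-o["ee_pos"])*1000, "axis",M.T@[0,0,1])
E
```

```text
[0.45670125 0.0839873  0.038     ] tool-frame plate [  3.66682912  -0.67986824 -30.39258134] mid [  9.43516795  -0.68715408 -12.28937129] axis [-3.03596781e-01  3.83465331e-04 -9.52800529e-01]
[0.45960441 0.08451767 0.038     ] tool-frame plate [  0.85491773  -0.67394024 -29.49660207] mid [  6.62325656  -0.68122608 -11.39339202] axis [-3.03596781e-01  3.83465331e-04 -9.52800529e-01]
```

View pics/w3c.png

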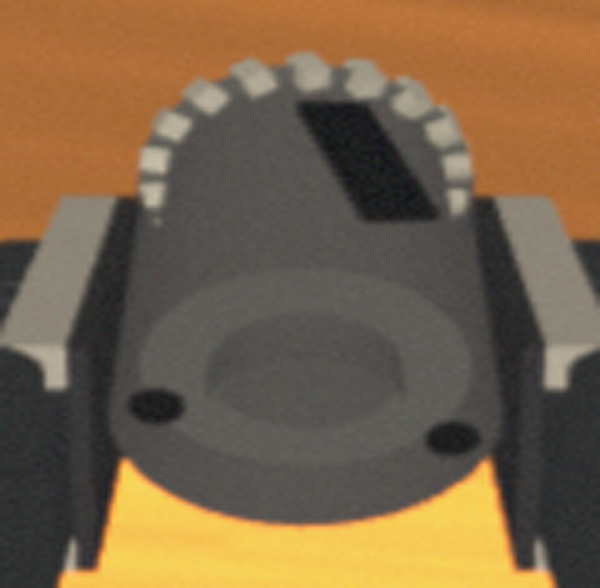

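```bash
python3 - <<'E'
from h import *
o=st(); print(to(o,[.4691,.0869,.13]),to(o,[.50,-.10,.26]),to(o,[.53,-.20,.26]))
E
```

```text
t 12.3 q [-0.026  0.231 -0.887  0.15   0.062 -0.195] p [0.4691 0.0869 0.0101] F [-5.3 -1.5 11.1] g 0.0309
[[-0.938, -0.178, 0.299], [-0.169, 0.984, 0.054], [-0.304, 0.0, -0.953]] tilt 17.67 az 10.3 M [-0.01  0.46 -0.03]
[ -3.64   0.   -11.42] [ -7.32 -18.94 -23.9 ] [ -8.44 -29.31 -23.55]
```

Emit:
{"api": "play_rows", "payload": {"targets": [[[-0.9, 0, -3], 0], [[-1.8, 0, -6], 0], [[-2.9, -1, -9], 0.15], [[-4, -3, -12], 0.3], [[-5, -6, -15], 0.45], [[-5.8, -9, -18], 0.6], [[-6.5, -12, -20], 0.75], [[-7, -16, -22], 0.9]]}}

```text
time_s: 13.1
ee_pos: [0.4973, -0.0712, 0.243]
tool_rot: [0.132, 0.351, 0.924, 0.08]
force: [0.9, 0.1, -0.9]
grip_width: 0.0306
```

```bash
python3 - <<'E'
from h import *
o=st(); M=rot(o); print(to(o,[.50,-.21,.26]))
yd=-np.array([-M[1,2],M[0,2],0]); yd/=np.linalg.norm(yd); b=M.T@yd; print("spin",np.arctan2(-b[0],b[1]))
E
```

```text
t 13.1 q [-0.402  0.026 -0.358  0.925  0.168  0.347] p [ 0.4973 -0.0712  0.243 ] F [ 0.9  0.1 -0.9] g 0.0306
[[-0.718, 0.627, 0.3], [0.67, 0.741, 0.054], [-0.189, 0.24, -0.952]] tilt 17.77 az 10.2 M [0.02 0.27 0.05]
[-9.8  -9.7  -2.29]
spin 2.2366270739985383
```

Emit:
{"api": "play_rows", "payload": {"targets": [[[-1.5, -1.5, -0.5], 0.3], [[-3, -3, -0.8], 0.45], [[-4.5, -4.5, -1], 0.6], [[-6, -6, -1.5], 0.75], [[-7.5, -7.5, -2], 0.9], [[-8.5, -8.5, -2], 1.05], [[-9.5, -9.5, -2.3], 1.2], [[-9.8, -9.7, -2.3], 1.35]]}}

```text
time_s: 13.9
ee_pos: [0.4999, -0.2113, 0.2607]
tool_rot: [0.065, 0.812, 0.563, 0.14]
force: [0.3, -0.0, -1.4]
grip_width: 0.0309
```

```bash
python3 - <<'E'
from h import *
o=st(); M=rot(o); print(to(o,[.50,-.21,.26]))
yd=-np.array([-M[1,2],M[0,2],0]); yd/=np.linalg.norm(yd); b=M.T@yd; print("spin",np.arctan2(-b[0],b[1]))
E
```

```text
t 13.9 q [-0.674  0.119 -0.201  1.042  0.231  1.28 ] p [ 0.4999 -0.2113  0.2607] F [ 0.3 -0.  -1.4] g 0.0309
[[0.327, 0.896, 0.301], [0.932, -0.358, 0.053], [0.155, 0.263, -0.952]] tilt 17.79 az 10.0 M [-0.01  0.3  -0.04]
[ 0.12 -0.05  0.07]
spin 1.0380082891347222
```

Emit:
{"api": "play_rows", "payload": {"targets": [[[0, 0, 0], 0.3], [[0, 0, 0], 0.45], [[0, 0, 0], 0.6], [[0, 0, 0], 0.75], [[0, 0, 0], 0.9], [[0, 0, 0], 1.038], [[0, 0, 0], 1.038], [[0, 0, 0], 1.038]]}}

```text
time_s: 14.7
ee_pos: [0.4997, -0.2112, 0.261]
tool_rot: [-0.014, 0.984, 0.085, 0.154]
force: [-0.2, -0.3, -1.0]
grip_width: 0.031
```

```bash
python3 - <<'E'
from h import *
from plant import arm
import pickle
o=st(); d={}
for n in ("wrist","side","top"): d[n]=arm.camera(n)
pickle.dump((o,d),open("w4.pkl","wb"))
cv2.imwrite("pics/w4.png",cv2.resize(d["wrist"]["img"][:,:,::-1],None,fx=1.5,fy=1.5,interpolation=cv2.INTER_CUBIC))
for n,P in (("side",(0.59,-.2,.12)),("top",(.59,-.2,.12))):
    c=d[n]; u,v=proj(c,P)[0].astype(int); im=c["img"][v-50:v+50,u-60:u+60,::-1]
    cv2.imwrite(f"pics/{n}4.png",cv2.resize(im,None,fx=6,fy=6,interpolation=cv2.INTER_CUBIC)); print(n,u-60,v-50)
E
```

```text
t 14.7 q [-0.673  0.118 -0.201  1.042  0.231  2.32 ] p [ 0.4997 -0.2112  0.261 ] F [-0.2 -0.3 -1. ] g 0.031
[[0.938, 0.171, 0.301], [0.163, -0.985, 0.053], [0.306, -0.0, -0.952]] tilt 17.8 az 10.0 M [0.01 0.33 0.03]
side 193 101
top 263 116
```

View pics/w4.png

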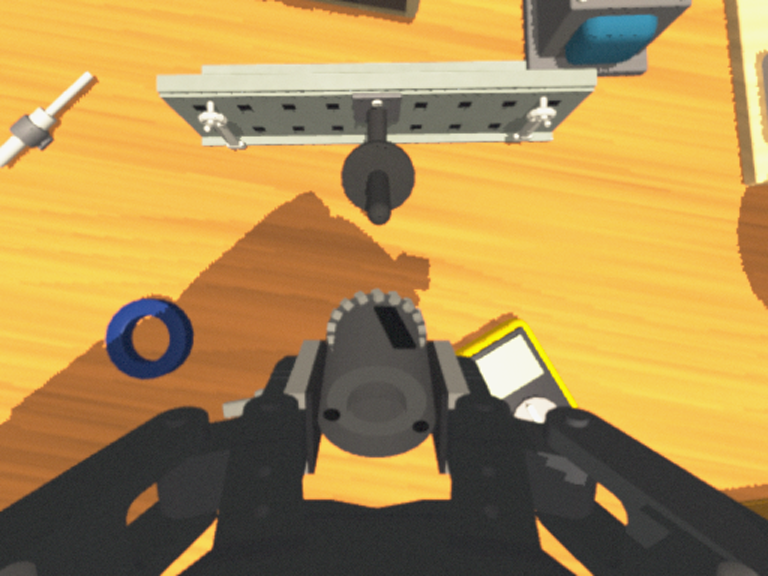

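View pics/side4.png

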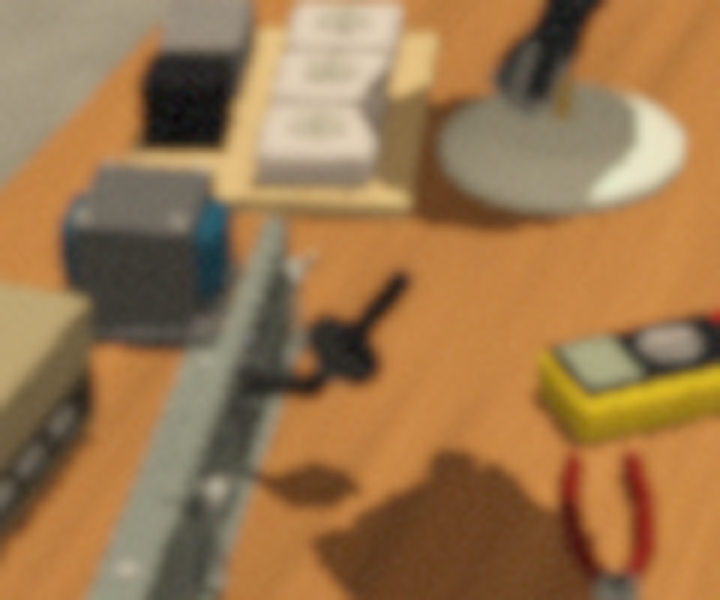

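View pics/top4.png

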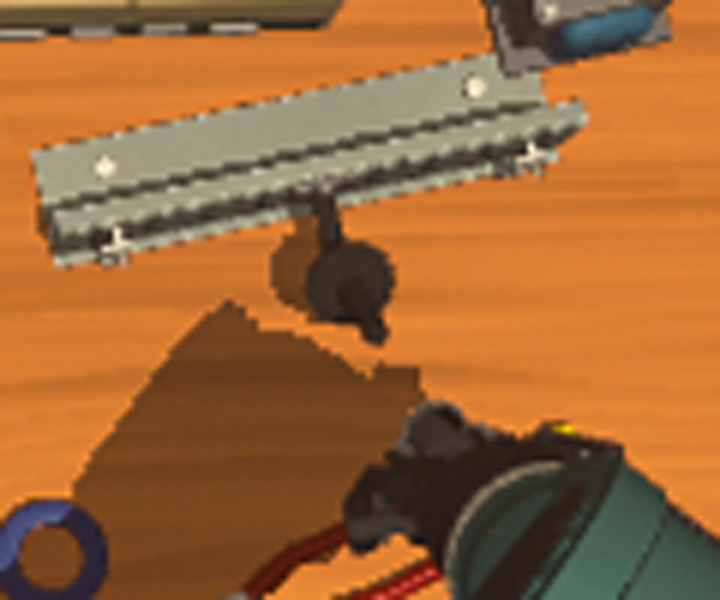

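The wrist view shows the hook nose at (379,213) and the disc centre at (378,177). The saw is held with its hole at (376,402). The rack is level in the image, so the yaw matches.

```bash
python3 - <<'E'
import pickle
from h import *
o,d=pickle.load(open("w4.pkl","rb")); M=rot(o)
def tri(obs):
    A=np.zeros((3,3));b=np.zeros(3)
    L=[]
    for n,p in obs:
        O,D=rays(d[n],[p]); D=D[0]/np.linalg.norm(D[0]); Q=np.eye(3)-np.outer(D,D); A+=Q;b+=Q@O; L.append((O,D))
    X=np.linalg.solve(A,b); return X,[np.round(np.linalg.norm(np.cross(X-O,D))*1000,1) for O,D in L]
s=lambda x,y:(193+x/6,101+y/6); t=lambda x,y:(263+x/6,116+y/6); w=lambda x,y:(x/1.5,y/1.5)
N=tri([("wrist",w(379,213)),("side",s(402,282)),("top",t(377,335))]);print("nose",N)
D=tri([("wrist",w(378,177)),("side",s(347,345)),("top",t(350,282))]);print("disc",D)
print("nose ws",tri([("wrist",w(379,213)),("side",s(402,282))])[0],"wt",tri([("wrist",w(379,213)),("top",t(377,335))])[0])
v=N[0]-D[0]; print(np.linalg.norm(v),v/np.linalg.norm(v),hz, "az",np.degrees(np.arctan2(-v[1],-v[0])))
print("disc on plane .095 wrist",onplane(d["wrist"],[w(378,177)],.095),"top",onplane(d["top"],[t(350,282)],.095),"side",onplane(d["side"],[s(347,345)],.095))
zn=.095+.06*np.sin(np.radians(55)); print(zn,"nose plane wrist",onplane(d["wrist"],[w(379,213)],zn),"top",onplane(d["top"],[t(377,335)],zn),"side",onplane(d["side"],[s(402,282)],zn))
# rack azimuth from wrist: upright top front edge ends
P=onplane(d["wrist"],[w(160,92),w(595,88)],.089); print(P)
# saw axis now
a=np.array([-.3036,0,-.9528]); print("saw axis world",M@a)
for q in [(376.5,402)]:
    O,D=rays(d["wrist"],[w(*q)]); print("hole ray tool",M.T@(O-o["ee_pos"]),M.T@D[0])
E
```

```text
nose (array([ 0.56987916, -0.20335977,  0.13605693]), [np.float64(1.8), np.float64(0.5), np.float64(2.0)])
disc (array([ 0.60210728, -0.19703709,  0.09274398]), [np.float64(1.4), np.float64(1.3), np.float64(1.8)])
nose ws [ 0.5697606  -0.20173704  0.1365667 ] wt [ 0.56735112 -0.20227778  0.15474647]
0.0543565935182315 [-0.59290163 -0.11631854  0.79682975] [-0.56380292 -0.10543334  0.81915204] az 11.09961480048826
disc on plane .095 wrist [[ 0.6014007  -0.19574236  0.095     ]] top [[ 0.60324794 -0.19790813  0.095     ]] side [[ 0.59938341 -0.19334005  0.095     ]]
0.1441491226573395 nose plane wrist [[ 0.56886898 -0.20182594  0.14414912]] top [[ 0.56879301 -0.20409943  0.14414912]] side [[ 0.56496013 -0.18956749  0.14414912]]
[[ 0.63487105 -0.03922686  0.089     ]
 [ 0.68817051 -0.33057657  0.089     ]]
saw axis world [-0.5717106  -0.09989475  0.81435179]
hole ray tool [ 0.06683659  0.00122861 -0.14384628] [-5.02635616e-01  1.96301307e-04  8.98690324e-01]
```

```bash
cat >> h.py <<'E'
HA=np.radians(10.5); h=np.array([-np.cos(HA)*np.cos(np.radians(55)),-np.sin(HA)*np.cos(np.radians(55)),np.sin(np.radians(55))])
O=np.array([.6020,-.1960,.095]); hy=np.array([-np.sin(HA)*-1,-np.cos(HA),0]); hx=np.cross(hy,h)
def tcp(o,mid_tool,s): return O+s*h-rot(o)@mid_tool
def hook(o,mid_tool):
    d=o["ee_pos"]+rot(o)@mid_tool-O; return np.round(np.array([d@hx,d@hy,d@h])*1000,1)
def fh(o): F=o["force"]; return np.round([F@hx,F@hy,F@h],1)
E
python3 - <<'E'
from h import *
o=st(); m=np.array([9.7,-.7,-12.4])/1000
print("hx",hx,"hy",hy,"now",hook(o,m)); M=rot(o)
print("tool comps hx,hy,h",np.round(M.T@hx,3),np.round(M.T@hy,3),np.round(M.T@h,3))
for s in (.085,.052): print(s,tcp(o,m,s),to(o,tcp(o,m,s)))
E
```

```text
t 14.85 q [-0.673  0.119 -0.201  1.042  0.231  2.314] p [ 0.4998 -0.2112  0.2608] F [-0.3  0.5 -0.2] g 0.0304
[[0.937, 0.178, 0.301], [0.17, -0.984, 0.053], [0.306, 0.001, -0.952]] tilt 17.79 az 10.0 M [-0.02  0.33 -0.  ]
hx [-0.80543527 -0.1492786  -0.57357644] hy [ 0.18223553 -0.98325491  0.        ] now [-23.4  -4.4 204.1]
tool comps hx,hy,h [-0.955  0.003  0.296] [0.004 1.    0.003] [-0.296  0.004 -0.955]
0.085 [ 0.54882994 -0.20656113  0.14985799] [ 1.29  0.4  12.07]
0.052 [ 0.56744101 -0.20311177  0.12282597] [ 2.26  0.39 15.22]
```

Emit:
{"api": "play_rows", "payload": {"targets": [[[0.5, 0.2, 4], 0], [[1, 0.4, 8], 0], [[1.2, 0.4, 11], 0], [[1.3, 0.4, 12], 0], [[1.6, 0.4, 13], 0], [[1.9, 0.4, 14], 0], [[2.2, 0.4, 15], 0], [[2.2, 0.4, 15], 0]]}}

```text
time_s: 15.65
ee_pos: [0.5666, -0.2033, 0.1242]
tool_rot: [-0.013, 0.984, 0.089, 0.154]
force: [-1.1, 0.4, -1.5]
grip_width: 0.031
```

```bash
python3 - <<'E'
from h import *
from plant import arm
import pickle
o=st(); m=np.array([9.7,-.7,-12.4])/1000; print(hook(o,m),fh(o))
d={}
for n in ("wrist","side","top"): d[n]=arm.camera(n)
pickle.dump((o,d),open("w5.pkl","wb"))
cv2.imwrite("pics/w5.png",cv2.resize(d["wrist"]["img"][120:330,150:350,::-1],None,fx=3,fy=2.8,interpolation=cv2.INTER_CUBIC))
for n,P in (("side",(0.59,-.2,.12)),):
    c=d[n]; u,v=proj(c,P)[0].astype(int); im=c["img"][v-50:v+50,u-60:u+60,::-1]
    cv2.imwrite(f"pics/{n}5.png",cv2.resize(im,None,fx=6,fy=6,interpolation=cv2.INTER_CUBIC)); print(n,u-60,v-50)
E
```

```text
t 15.65 q [-0.581  0.29  -0.365  0.686  0.211  2.406] p [ 0.5666 -0.2033  0.1242] F [-1.1  0.4 -1.5] g 0.031
[[0.937, 0.178, 0.301], [0.17, -0.984, 0.053], [0.305, 0.001, -0.952]] tilt 17.78 az 10.0 M [-0.06  0.28  0.02]
[-0.1  0.1 53.6] [ 1.7 -0.6 -0.6]
side 193 101
```

View pics/w5.png

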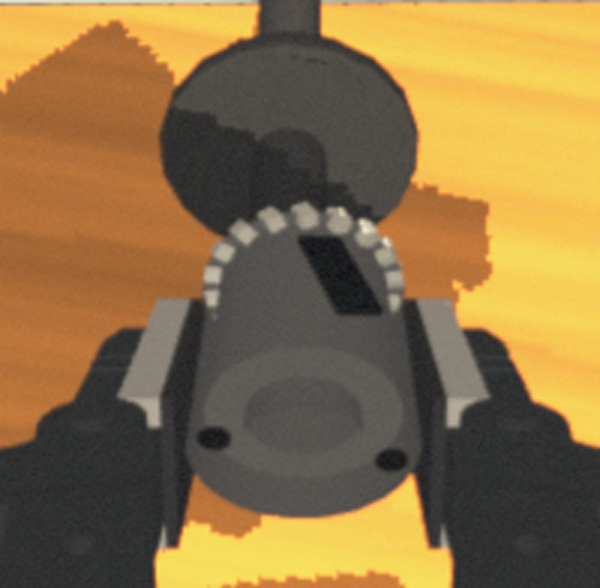

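View pics/side5.png

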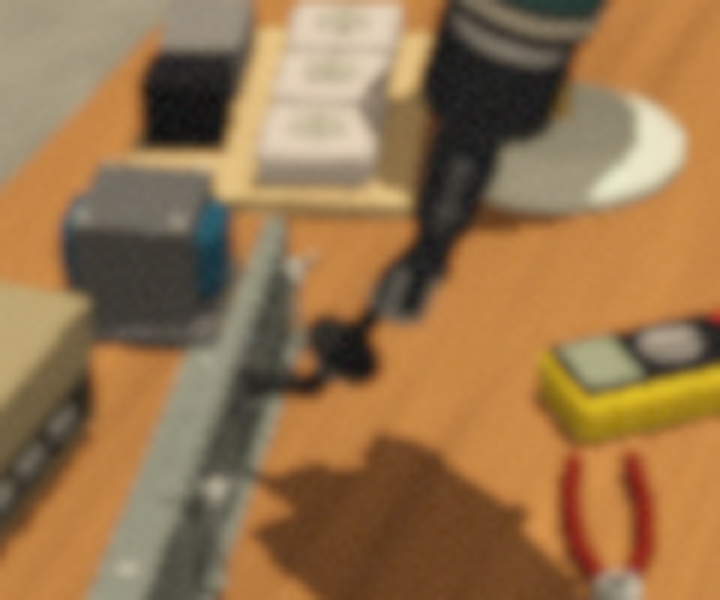

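```bash
python3 - <<'E'
import pickle
from h import *
o,d=pickle.load(open("w5.pkl","rb")); M=rot(o); c=d["wrist"]
w=lambda x,y:(150+x/3,120+y/2.8)
D=onplane(c,[w(288,137)],.095)[0]; print("disc",D, "hook fr",[(D-O)@hx*1e3,(D-O)@hy*1e3])
B=onplane(c,[w(289,170)],.115)[0]; print("bar",B,(B-O)@hy*1e3)
print("saw proj",(proj(c,o["ee_pos"]+M@np.array([3.9,-.7,-30.5])/1e3)-[150,120])*[3,2.8])
print("O proj",(proj(c,[O,O+.03*h,O+.06*h])-[150,120])*[3,2.8])
E
```

```text
disc [ 0.60391391 -0.19500544  0.095     ] hook fr [np.float64(-1.6899998035718165), np.float64(-0.6291222275855842)]
bar [ 0.59610296 -0.19687822  0.115     ] -0.2111398110550003
saw proj [[287.8007255  411.42593737]]
O proj [[291.33416716 147.04065885]
 [290.17151424 231.83449128]
 [288.57421505 348.03976805]]
```

```bash
python3 - <<'E'
import pickle
from h import *
L=[pickle.load(open(f"w{i}.pkl","rb")) for i in (1,2,3)]+[ (a,b["wrist"]) for a,b in (pickle.load(open(f"w{i}.pkl","rb")) for i in (4,5))]
for o,c in L:
    M=rot(o); C=np.array(c["cam_to_world"]); print(np.round(M.T@(C[:3,3]-o["ee_pos"])*1000,2),np.round(R.from_matrix(M.T@C[:3,:3]).as_rotvec(),4), c["cx"])
    print("  proj",proj(c,o["ee_pos"]+M@np.array([3.9,-.7,-30.5])/1e3))
E
```

```text
[  66.61    1.17 -143.83] [2.0778 2.0782 0.2822] 250.70390476738902
  proj [[246.15189199 266.47831136]]
[  66.97   -1.24 -143.85] [2.0784 2.0794 0.2779] 250.70390476738902
  proj [[251.96407251 268.23148715]]
[  66.98   -1.23 -143.84] [2.0785 2.0794 0.2779] 250.70390476738902
  proj [[251.94939547 268.26153584]]
[  66.84    1.23 -143.85] [2.0776 2.0781 0.282 ] 250.70390476738902
  proj [[245.93107786 266.93114701]]
[  66.84    1.23 -143.85] [2.0775 2.0781 0.282 ] 250.70390476738902
  proj [[245.93357517 266.93783478]]
```

```bash
cat >> h.py <<'E'
O=np.array([.6032,-.1945,.095])
E
python3 - <<'E'
from h import *
o=st(); m=np.array([9.7,0,-12.4])/1000; print(hook(o,m),fh(o))
for s in (.052,.049,.044): print(s,to(o,tcp(o,m,s)))
E
```

```text
t 15.8 q [-0.582  0.288 -0.365  0.688  0.211  2.405] p [ 0.5663 -0.2036  0.1253] F [-0.4 -0.8 -0.7] g 0.0309
[[0.937, 0.178, 0.301], [0.17, -0.984, 0.053], [0.306, 0.002, -0.952]] tilt 17.82 az 9.9 M [-0.11  0.32  0.03]
[ 0.8  2.2 55.5] [ 0.9  0.7 -0.2]
0.052 [ 0.18 -0.22  0.31]
0.049 [ 0.26 -0.22  0.6 ]
0.044 [ 0.41 -0.23  1.08]
```

Emit:
{"api": "play_rows", "payload": {"targets": [[[0.1, -0.12, 0.1], 0], [[0.15, -0.22, 0.3], 0], [[0.2, -0.22, 0.4], 0], [[0.22, -0.22, 0.5], 0], [[0.25, -0.22, 0.6], 0], [[0.29, -0.22, 0.7], 0], [[0.32, -0.22, 0.8], 0], [[0.35, -0.22, 0.9], 0]]}}

```text
time_s: 16.6
ee_pos: [0.5721, -0.2005, 0.1178]
tool_rot: [-0.013, 0.984, 0.088, 0.154]
force: [-1.6, -0.3, 4.1]
grip_width: 0.0309
```

```bash
python3 - <<'E'
from h import *
o=st(); m=np.array([9.7,0,-12.4])/1000; print(hook(o,m),fh(o))
for s in (.044,.04,.036): print(s,to(o,tcp(o,m,s)))
E
```

```text
t 16.6 q [-0.571  0.3   -0.37   0.668  0.209  2.416] p [ 0.5721 -0.2005  0.1178] F [-1.6 -0.3  4.1] g 0.0309
[[0.937, 0.178, 0.302], [0.17, -0.984, 0.053], [0.306, 0.002, -0.952]] tilt 17.83 az 9.9 M [-0.04  0.27  0.  ]
[-0.1  0.2 45.9] [-1.   0.   4.3]
0.044 [ 0.05 -0.02  0.18]
0.04 [ 0.17 -0.02  0.56]
0.036 [ 0.28 -0.02  0.94]
```

```bash
python3 - <<'E'
from h import *
from plant import arm
import pickle
o=st(); c=arm.camera("wrist"); pickle.dump((o,c),open("w6.pkl","wb"))
cv2.imwrite("pics/w6.png",cv2.resize(cv2.convertScaleAbs(c["img"][230:310,205:295,::-1],alpha=2.2),None,fx=7,fy=7,interpolation=cv2.INTER_CUBIC))
E
```

```text
t 16.6 q [-0.571  0.3   -0.37   0.668  0.209  2.416] p [ 0.5721 -0.2005  0.1178] F [-1.6 -0.3  4.1] g 0.0309
[[0.937, 0.178, 0.302], [0.17, -0.984, 0.053], [0.306, 0.002, -0.952]] tilt 17.83 az 9.9 M [-0.04  0.27  0.  ]
```

View pics/w6.png

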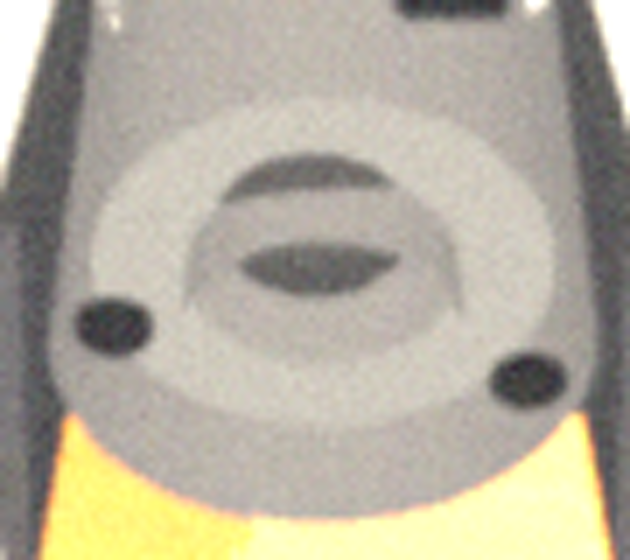

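Emit:
{"api": "play_rows", "payload": {"targets": [[[0.05, 0, -0.02], 0], [[0.1, 0, -0.03], 0], [[0.14, 0, -0.04], 0], [[0.14, 0, -0.04], 0], [[0.14, 0, -0.04], 0], [[0.14, 0, -0.04], 0], [[0.14, 0, -0.04], 0], [[0.14, 0, -0.04], 0]]}}

```text
time_s: 17.45
ee_pos: [0.5735, -0.2003, 0.1187]
tool_rot: [-0.013, 0.984, 0.088, 0.155]
force: [-0.3, 0.4, -0.9]
grip_width: 0.0312
```

```bash
python3 - <<'E'
from h import *
o=st(); m=np.array([9.7,0,-12.4])/1000; print(hook(o,m),fh(o))
E
```

```text
t 17.45 q [-0.569  0.301 -0.366  0.67   0.208  2.418] p [ 0.5735 -0.2003  0.1187] F [-0.3  0.4 -0.9] g 0.0312
[[0.937, 0.178, 0.302], [0.17, -0.984, 0.052], [0.307, 0.002, -0.952]] tilt 17.85 az 9.9 M [-0.08  0.3  -0.01]
[-1.7  0.2 45.8] [ 0.7 -0.5 -0.6]
```

Emit:
{"api": "play_rows", "payload": {"targets": [[[0.02, 0, 0.06], 0], [[0.04, 0, 0.12], 0], [[0.06, 0, 0.18], 0], [[0.08, 0, 0.24], 0], [[0.1, 0, 0.3], 0], [[0.11, 0, 0.34], 0], [[0.12, 0, 0.38], 0], [[0.12, 0, 0.38], 0]]}}

```text
time_s: 18.25
ee_pos: [0.5762, -0.1998, 0.1157]
tool_rot: [-0.013, 0.984, 0.089, 0.155]
force: [3.7, 2.1, 4.1]
grip_width: 0.0311
```

```bash
python3 - <<'E'
from h import *
o=st(); m=np.array([9.7,0,-12.4])/1000; print(hook(o,m),fh(o))
E
```

```text
t 18.25 q [-0.566  0.307 -0.367  0.662  0.208  2.421] p [ 0.5762 -0.1998  0.1157] F [3.7 2.1 4.1] g 0.0311
[[0.936, 0.178, 0.303], [0.17, -0.984, 0.053], [0.308, 0.002, -0.952]] tilt 17.91 az 9.8 M [ 0.29 -0.53  0.08]
[-2.3  0.3 41.8] [-5.7 -1.3  1. ]
```

Emit:
{"api": "play_rows", "payload": {"targets": [[[0.04, -0.01, -0.01], 0], [[0.08, -0.02, -0.02], 0], [[0.1, -0.03, -0.03], 0], [[0.12, -0.03, 0.03], 0], [[0.14, -0.03, 0.09], 0], [[0.16, -0.03, 0.15], 0], [[0.18, -0.03, 0.2], 0], [[0.18, -0.03, 0.2], 0]]}}

```text
time_s: 19.05
ee_pos: [0.5784, -0.1991, 0.1143]
tool_rot: [-0.013, 0.984, 0.089, 0.155]
force: [-0.6, 0.5, -0.3]
grip_width: 0.0309
```

```bash
python3 - <<'E'
from h import *
o=st(); m=np.array([9.7,0,-12.4])/1000; print(hook(o,m),fh(o))
E
```

```text
t 19.05 q [-0.562  0.311 -0.365  0.659  0.208  2.424] p [ 0.5784 -0.1991  0.1143] F [-0.6  0.5 -0.3] g 0.0309
[[0.936, 0.178, 0.303], [0.17, -0.984, 0.053], [0.307, 0.002, -0.952]] tilt 17.9 az 9.9 M [-0.03  0.26  0.04]
[-3.3 -0.  39.2] [ 0.6 -0.6  0.1]
```

Emit:
{"api": "play_rows", "payload": {"targets": [[[0.03, 0, 0.1], 0], [[0.06, 0, 0.2], 0], [[0.1, 0, 0.31], 0], [[0.13, 0, 0.42], 0], [[0.16, 0, 0.52], 0], [[0.19, 0, 0.62], 0], [[0.22, 0, 0.7], 0], [[0.24, 0, 0.76], 0]]}}

```text
time_s: 19.85
ee_pos: [0.583, -0.1983, 0.1077]
tool_rot: [-0.013, 0.984, 0.089, 0.155]
force: [-0.5, 0.1, -1.0]
grip_width: 0.0308
```

```bash
python3 - <<'E'
from h import *
o=st(); m=np.array([9.7,0,-12.4])/1000; print(hook(o,m),fh(o))
E
```

```text
t 19.85 q [-0.557  0.323 -0.368  0.644  0.206  2.43 ] p [ 0.583  -0.1983  0.1077] F [-0.5  0.1 -1. ] g 0.0308
[[0.936, 0.178, 0.303], [0.17, -0.984, 0.053], [0.307, 0.002, -0.952]] tilt 17.9 az 9.9 M [-0.05  0.29 -0.04]
[-3.4  0.  31.2] [ 0.9 -0.2 -0.6]
```

Emit:
{"api": "play_rows", "payload": {"targets": [[[0.03, 0, 0.12], 0], [[0.07, 0, 0.24], 0], [[0.11, 0, 0.36], 0], [[0.15, 0, 0.48], 0], [[0.18, 0, 0.6], 0], [[0.22, 0, 0.72], 0], [[0.25, 0, 0.8], 0], [[0.27, 0, 0.86], 0]]}}

```text
time_s: 20.65
ee_pos: [0.5882, -0.1974, 0.1003]
tool_rot: [-0.013, 0.984, 0.089, 0.155]
force: [0.4, 0.2, -1.7]
grip_width: 0.0308
```

```bash
python3 - <<'E'
from h import *
o=st(); m=np.array([9.7,0,-12.4])/1000; print(hook(o,m),fh(o))
E
```

```text
t 20.65 q [-0.55   0.336 -0.37   0.627  0.205  2.437] p [ 0.5882 -0.1974  0.1003] F [ 0.4  0.2 -1.7] g 0.0308
[[0.936, 0.178, 0.303], [0.17, -0.984, 0.053], [0.307, 0.002, -0.952]] tilt 17.9 az 9.9 M [-0.04  0.33 -0.03]
[-3.4  0.1 22.1] [ 0.6 -0.1 -1.6]
```

Emit:
{"api": "play_rows", "payload": {"targets": [[[0.01, 0, 0.03], 0], [[0.02, 0, 0.06], 0], [[0.03, 0, 0.09], 0], [[0.04, 0, 0.12], 0], [[0.05, 0, 0.15], 0], [[0.06, 0, 0.19], 0], [[0.07, 0, 0.22], 0], [[0.07, 0, 0.22], 0]]}}

```text
time_s: 21.45
ee_pos: [0.5892, -0.1972, 0.099]
tool_rot: [-0.013, 0.984, 0.088, 0.155]
force: [-9.1, 0.1, 12.9]
grip_width: 0.0306
```

```bash
python3 - <<'E'
from h import *
o=st(); m=np.array([9.7,0,-12.4])/1000; print(hook(o,m),fh(o))
E
```

```text
t 21.45 q [-0.549  0.338 -0.37   0.624  0.204  2.438] p [ 0.5892 -0.1972  0.099 ] F [-9.1  0.1 12.9] g 0.0306
[[0.936, 0.178, 0.303], [0.17, -0.984, 0.052], [0.307, 0.003, -0.952]] tilt 17.9 az 9.8 M [0.21 1.29 0.21]
[-3.6  0.1 20.5] [-0.1 -1.7 15.6]
```

Emit:
{"api": "play_rows", "payload": {"targets": [[[0, 0, 0.03], 0], [[0, 0, 0.03], 0], [[0, 0, 0.03], 0], [[0, 0, 0.03], 0], [[0, 0, 0.03], 0], [[0, 0, 0], 0], [[0, 0, 0], 0], [[0, 0, 0], 0]], "grip": 0.15}}

```text
time_s: 22.25
ee_pos: [0.5892, -0.1972, 0.0991]
tool_rot: [-0.013, 0.984, 0.088, 0.155]
force: [0.0, 0.2, 0.6]
grip_width: 0.0491
```

```bash
python3 - <<'E'
from h import *
from plant import arm
import pickle
o=st(); m=np.array([9.7,0,-12.4])/1000; print(hook(o,m),fh(o))
d={}
for n in ("wrist","side"): d[n]=arm.camera(n)
pickle.dump((o,d),open("w7.pkl","wb"))
c=d["wrist"]
cv2.imwrite("pics/w7.png",cv2.resize(cv2.convertScaleAbs(c["img"][150:320,160:340,::-1],alpha=1.6),None,fx=3.5,fy=3.5,interpolation=cv2.INTER_CUBIC))
c=d["side"]
cv2.imwrite("pics/side7.png",cv2.resize(c["img"][110:190,200:300,::-1],None,fx=6,fy=6,interpolation=cv2.INTER_CUBIC))
E
```

```text
t 22.25 q [-0.549  0.338 -0.37   0.624  0.204  2.438] p [ 0.5892 -0.1972  0.0991] F [0.  0.2 0.6] g 0.0491
[[0.936, 0.178, 0.303], [0.17, -0.984, 0.052], [0.307, 0.003, -0.952]] tilt 17.9 az 9.8 M [-0.04  0.23  0.02]
[-3.6  0.1 20.5] [-0.4 -0.2  0.5]
```

View pics/w7.png

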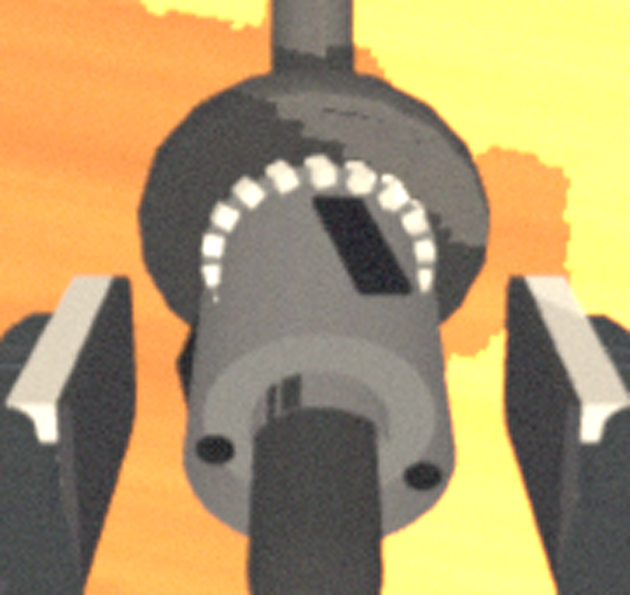

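View pics/side7.png

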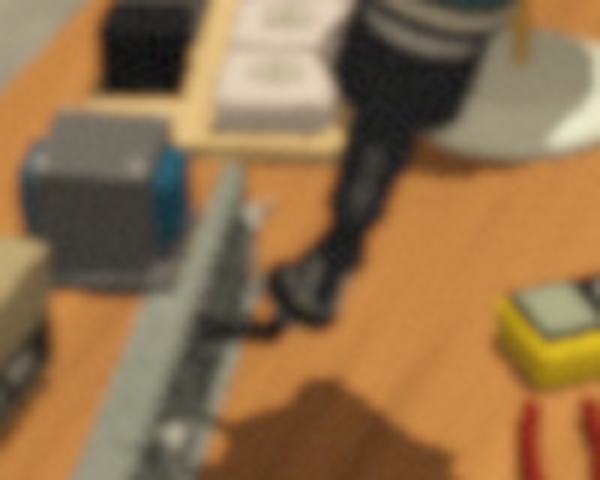

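The small saw is on the bar with its teeth on the disc and the bar through its hole at about (316,440), and the jaws are open and clear. Next is the medium saw.

```bash
cat >> h.py <<'E'
O=O+(-.0036*hx+.0001*hy+.0015*h)
def nxt(o,p,g1=True):
    M=rot(o); yd=np.array([-M[1,2],M[0,2],0])*(1 if g1 else -1); yd/=np.linalg.norm(yd); b=M.T@yd
    print("to",to(o,p),"spin",round(float(np.arctan2(-b[0],b[1])),3))
E
python3 - <<'E'
from h import *
o=st(); nxt(o,[.4475,.1992,.11]); nxt(o,[.5,.0,.24]); nxt(o,[.56,-.2,.19])
E
```

```text
t 22.35 q [-0.549  0.338 -0.37   0.624  0.204  2.438] p [ 0.5892 -0.1972  0.099 ] F [-0.1 -0.2  1.1] g 0.0491
[[0.936, 0.178, 0.303], [0.17, -0.984, 0.052], [0.307, 0.003, -0.952]] tilt 17.9 az 9.8 M [-0.05  0.23 -0.04]
to [ -6.19 -41.53  -3.27] spin -3.133
to [ -0.67 -20.96 -15.09] spin -3.133
to [ 0.01 -0.22 -9.56] spin -3.133
```

Emit:
{"api": "play_rows", "payload": {"targets": [[[0, 0, -4], 0], [[0, 0, -8], 0], [[0, 0, -11], 0], [[0, -2, -14], -0.15], [[0, -5, -15], -0.3], [[-0.5, -9, -15], -0.45], [[-1, -13, -15], -0.6], [[-1.5, -18, -14], -0.75]], "grip": 0.45}}

```text
time_s: 23.15
ee_pos: [0.501, -0.0306, 0.2283]
tool_rot: [0.047, 0.882, 0.445, 0.15]
force: [1.6, 0.6, 0.4]
grip_width: 0.0619
```

```bash
python3 - <<'E'
from h import *
o=st(); nxt(o,[.4475,.1992,.11]); nxt(o,[.4475,.1992,.13])
E
```

```text
t 23.15 q [-0.305  0.021 -0.407  0.861  0.141  1.923] p [ 0.501  -0.0306  0.2283] F [1.6 0.6 0.4] g 0.0619
[[0.56, 0.77, 0.305], [0.798, -0.6, 0.051], [0.222, 0.215, -0.951]] tilt 18.02 az 9.5 M [-0.02  0.22  0.01]
to [ 12.72 -20.46  10.79] spin -2.373
to [ 13.16 -20.03   8.89] spin -2.373
```

Emit:
{"api": "play_rows", "payload": {"targets": [[[2, -3, 1], -0.3], [[4, -6, 2], -0.45], [[6, -9, 3.5], -0.6], [[8, -12, 5], -0.75], [[10, -15, 6.5], -0.9], [[11.5, -17.5, 7.5], -1.05], [[12.5, -19.5, 8.5], -1.2], [[13.1, -20, 8.9], -1.35]]}}

```text
time_s: 23.95
ee_pos: [0.4457, 0.2, 0.1287]
tool_rot: [0.122, 0.475, 0.866, 0.097]
force: [-0.2, -0.1, 0.4]
grip_width: 0.0619
```

```bash
python3 - <<'E'
from h import *
o=st(); nxt(o,[.4475,.1992,.11])
E
```

```text
t 23.95 q [ 0.274  0.073 -0.65   0.537 -0.033  1.273] p [0.4457 0.2    0.1287] F [-0.2 -0.1  0.4] g 0.0619
[[-0.518, 0.8, 0.303], [0.847, 0.529, 0.051], [-0.119, 0.284, -0.951]] tilt 17.92 az 9.6 M [-0.06  0.22  0.02]
to [ 0.06 -0.43  1.83] spin -1.172
```

Emit:
{"api": "play_rows", "payload": {"targets": [[[0, -0.1, 0.6], -0.3], [[0, -0.2, 1.2], -0.45], [[0, -0.3, 1.8], -0.6], [[0, -0.4, 1.8], -0.75], [[0.1, -0.4, 1.8], -0.9], [[0.1, -0.4, 1.8], -1.05], [[0.1, -0.4, 1.8], -1.172], [[0.1, -0.4, 1.8], -1.172]]}}

```text
time_s: 24.75
ee_pos: [0.4475, 0.1997, 0.1104]
tool_rot: [0.155, -0.086, 0.984, 0.013]
force: [0.3, 0.4, 0.0]
grip_width: 0.062
```

```bash
python3 - <<'E'
from h import *
from plant import arm
import pickle
o=st(); c=arm.camera("wrist"); pickle.dump((o,c),open("w8.pkl","wb"))
cv2.imwrite("pics/w8.png",cv2.resize(c["img"][:,:,::-1],None,fx=1.5,fy=1.5,interpolation=cv2.INTER_CUBIC))
E
```

```text
t 24.75 q [ 0.272  0.097 -0.683  0.48  -0.032  0.093] p [0.4475 0.1997 0.1104] F [0.3 0.4 0. ] g 0.062
[[-0.937, -0.173, 0.303], [-0.165, 0.985, 0.052], [-0.308, -0.002, -0.951]] tilt 17.93 az 9.6 M [-0.04  0.3   0.01]
```

View pics/w8.png

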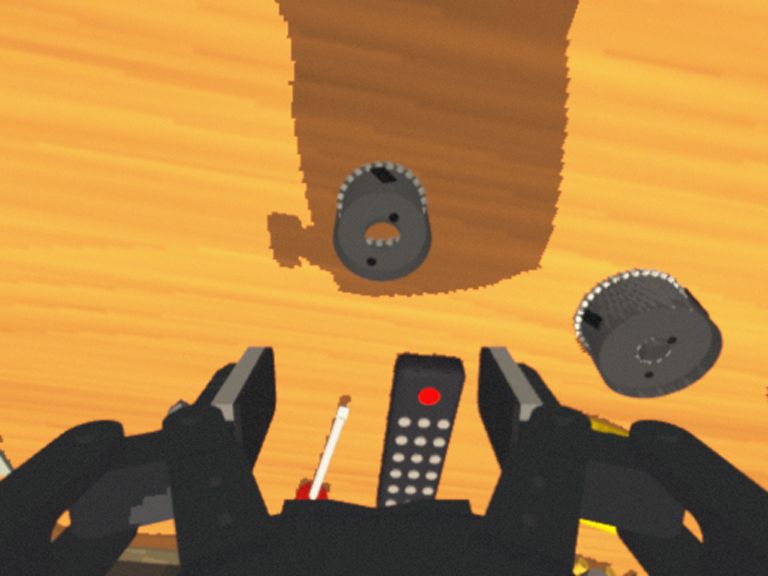

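The medium saw's hole is at (382,234) and the jaw centre is at column 377, so the saw is about 1.5 mm to the +y side.

```bash
python3 - <<'E'
import pickle
from h import *
o,c=pickle.load(open("w8.pkl","rb"))
for n,p in [("M",(382,234)),("L",(655,350))]:
    P=onplane(c,[np.array(p)/1.5],.038)[0]; print(n,P)
o2,c2=pickle.load(open("w2.pkl","rb")); print("S",onplane(c2,[np.array((377.5,234))/1.5],.038), o2["ee_pos"])
E
```

```text
M [0.43819341 0.19944683 0.038     ]
L [0.47906964 0.34655385 0.038     ]
S [[0.45677452 0.0847723  0.038     ]] [0.46782432 0.08731521 0.10715237]
```

Emit:
{"api": "play_rows", "payload": {"targets": [[[0.6, 0.1, 2], 0], [[1.2, 0.15, 4], 0], [[1.9, 0.15, 6], 0], [[2.5, 0.15, 7.8], 0], [[2.9, 0.15, 9.1], 0], [[3.15, 0.15, 9.7], 0], [[3.15, 0.15, 9.7], 0], [[3.15, 0.15, 9.7], 0]]}}

```text
time_s: 25.6
ee_pos: [0.4475, 0.2009, 0.0089]
tool_rot: [0.156, -0.089, 0.984, 0.012]
force: [0.3, 0.4, 0.6]
grip_width: 0.0617
```

Emit:
{"api": "play_rows", "payload": {"targets": [[[0, 0, 0], 0], [[0, 0, 0], 0], [[0, 0, 0], 0], [[0, 0, 0], 0], [[0, 0, 0], 0], [[0, 0, 0], 0], [[0, 0, 0], 0], [[0, 0, 0], 0]], "grip": -1, "newtons": 60}}

```text
time_s: 26.4
ee_pos: [0.448, 0.2011, 0.01]
tool_rot: [0.157, -0.089, 0.984, 0.012]
force: [-5.5, -2.1, 13.3]
grip_width: 0.0432
```

```bash
python3 - <<'E'
from h import *
from plant import arm
import pickle
o=st(); c=arm.camera("wrist"); pickle.dump((o,c),open("w9.pkl","wb"))
cv2.imwrite("pics/w9.png",cv2.resize(cv2.convertScaleAbs(c["img"][180:320,190:310,::-1],alpha=1.7),None,fx=5,fy=4.2,interpolation=cv2.INTER_CUBIC))
nxt(o,[.50,-.10,.26],False)
E
```

```text
t 26.4 q [ 0.275  0.252 -0.858  0.146 -0.033  0.09 ] p [0.448  0.2011 0.01  ] F [-5.5 -2.1 13.3] g 0.0432
[[-0.935, -0.179, 0.306], [-0.171, 0.984, 0.052], [-0.31, -0.003, -0.951]] tilt 18.07 az 9.7 M [-0.16  0.46 -0.  ]
to [ -7.47 -30.64 -23.75] spin -3.13
```

View pics/w9.png

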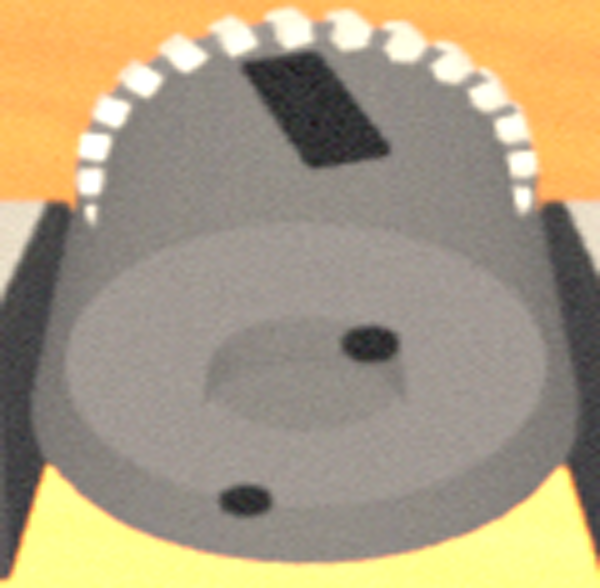

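Emit:
{"api": "play_rows", "payload": {"targets": [[[-0.9, 0, -3], 0], [[-1.8, -1, -6], 0], [[-2.9, -4, -9], 0.15], [[-4, -8, -12], 0.3], [[-5, -12, -15], 0.45], [[-5.8, -17, -18], 0.6], [[-6.5, -21, -20], 0.75], [[-7, -26, -22], 0.9]]}}

```text
time_s: 27.25
ee_pos: [0.4911, -0.0465, 0.24]
tool_rot: [0.137, 0.351, 0.923, 0.08]
force: [1.7, 0.2, -2.1]
grip_width: 0.0428
```

```bash
python3 - <<'E'
from h import *
o=st(); nxt(o,[.50,-.21,.26],False)
E
```

```text
t 27.25 q [-0.351  0.001 -0.395  0.896  0.155  0.396] p [ 0.4911 -0.0465  0.24  ] F [ 1.7  0.2 -2.1] g 0.0428
[[-0.717, 0.625, 0.308], [0.669, 0.742, 0.052], [-0.196, 0.243, -0.95]] tilt 18.19 az 9.5 M [-0.03  0.25  0.02]
to [-11.96 -11.08  -2.47] spin 2.25
```

Emit:
{"api": "play_rows", "payload": {"targets": [[[-1.8, -1.7, -0.5], 0.3], [[-3.5, -3.3, -0.8], 0.45], [[-5.5, -5, -1], 0.6], [[-7.5, -7, -1.5], 0.75], [[-9, -8.5, -2], 0.9], [[-10.5, -10, -2.2], 1.05], [[-11.6, -10.8, -2.4], 1.2], [[-12, -11, -2.5], 1.35]]}}

```text
time_s: 28.05
ee_pos: [0.5006, -0.211, 0.261]
tool_rot: [0.068, 0.811, 0.563, 0.143]
force: [0.5, 0.8, -1.9]
grip_width: 0.0432
```

```bash
python3 - <<'E'
from h import *
o=st(); nxt(o,[.52,-.21,.22],False)
E
```

```text
t 28.05 q [-0.674  0.115 -0.208  1.032  0.234  1.279] p [ 0.5006 -0.211   0.261 ] F [ 0.5  0.8 -1.9] g 0.0432
[[0.325, 0.894, 0.308], [0.933, -0.356, 0.051], [0.155, 0.271, -0.95]] tilt 18.2 az 9.3 M [-0.09  0.34 -0.01]
to [0.09 0.59 4.5 ] spin 1.051
```

Emit:
{"api": "play_rows", "payload": {"targets": [[[0, 0.1, 0.5], 0.3], [[0, 0.2, 1], 0.45], [[0, 0.3, 2], 0.6], [[0, 0.4, 3], 0.75], [[0.1, 0.5, 4], 0.9], [[0.1, 0.6, 4.5], 1.051], [[0.1, 0.6, 4.5], 1.051], [[0.1, 0.6, 4.5], 1.051]]}}

```text
time_s: 28.85
ee_pos: [0.52, -0.2098, 0.2202]
tool_rot: [-0.013, 0.984, 0.079, 0.158]
force: [-0.1, 0.4, -1.3]
grip_width: 0.0429
```

```bash
python3 - <<'E'
from h import *
o=st(); m=np.array([9.7,0,-12.4])/1000; M=rot(o)
print(hook(o,m),"tool comps hx,hy,h",np.round(M.T@hx,3),np.round(M.T@hy,3),np.round(M.T@h,3)); print("saw axis",M@np.array([-.308,0,-.951]),h)
for s in (.085,.052,.048): print(s,to(o,tcp(o,m,s)))
E
```

```text
t 28.85 q [-0.646  0.158 -0.268  0.922  0.228  2.361] p [ 0.52   -0.2098  0.2202] F [-0.1  0.4 -1.3] g 0.0429
[[0.938, 0.16, 0.308], [0.151, -0.987, 0.051], [0.312, -0.001, -0.95]] tilt 18.2 az 9.3 M [ 0.01  0.35 -0.03]
[-1.180e+01 -1.000e-01  1.587e+02] tool comps hx,hy,h [-0.957  0.019  0.289] [0.022 1.    0.006] [-0.289  0.012 -0.957]
saw axis [-0.58193942 -0.09475837  0.80723749] [-0.56397185 -0.104526    0.81915204]
0.085 [ 1.   -0.06  7.39]
0.052 [ 1.95 -0.1  10.55]
0.048 [ 2.07 -0.1  10.94]
```

Emit:
{"api": "play_rows", "payload": {"targets": [[[0.5, 0, 3], 0], [[0.9, -0.05, 6], 0], [[1, -0.06, 7.4], 0], [[1.2, -0.07, 8], 0], [[1.4, -0.08, 8.7], 0], [[1.6, -0.09, 9.4], 0], [[1.8, -0.1, 10.1], 0], [[2, -0.1, 10.7], 0]]}}

```text
time_s: 29.65
ee_pos: [0.5719, -0.2004, 0.1247]
tool_rot: [-0.013, 0.984, 0.079, 0.158]
force: [0.3, 0.5, -2.6]
grip_width: 0.0432
```

```bash
python3 - <<'E'
from h import *
from plant import arm
o=st(); m=np.array([9.7,0,-12.4])/1000; M=rot(o)
print(hook(o,m),fh(o))
for s in (.046,.042,.038): print(s,to(o,tcp(o,m,s)))
c=arm.camera("wrist")
cv2.imwrite("pics/w10.png",cv2.resize(cv2.convertScaleAbs(c["img"][120:330,150:350,::-1],alpha=1.5),None,fx=3,fy=2.8,interpolation=cv2.INTER_CUBIC))
E
```

```text
t 29.65 q [-0.572  0.29  -0.367  0.674  0.211  2.435] p [ 0.5719 -0.2004  0.1247] F [ 0.3  0.5 -2.6] g 0.0432
[[0.938, 0.16, 0.309], [0.152, -0.987, 0.05], [0.313, -0.0, -0.95]] tilt 18.22 az 9.3 M [0.01 0.38 0.04]
[-0.2  0.1 50.2] [ 1.2 -0.4 -2.3]
0.046 [ 0.1  -0.02  0.41]
0.042 [ 0.21 -0.02  0.79]
0.038 [ 0.33 -0.03  1.17]
```

View pics/w10.png

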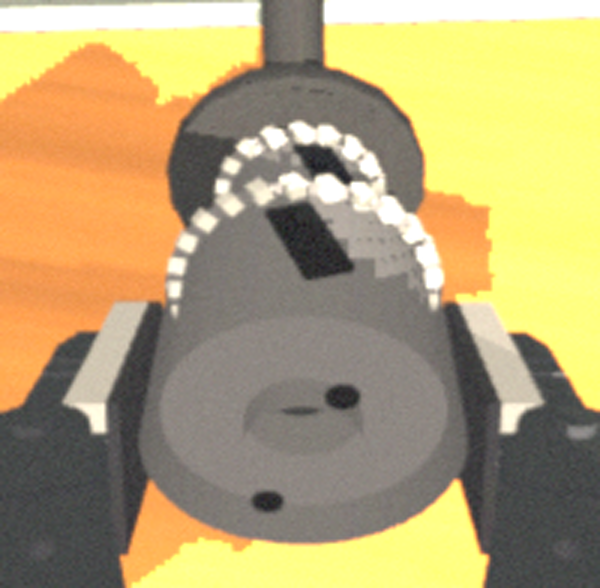

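The medium saw is over the small one, with its teeth clear of the small cup all round. The hook shows through the hole at (300,411).

Emit:
{"api": "play_rows", "payload": {"targets": [[[0.03, -0.02, 0.1], 0], [[0.05, -0.02, 0.2], 0], [[0.08, -0.02, 0.3], 0], [[0.1, -0.02, 0.4], 0], [[0.13, -0.02, 0.5], 0], [[0.16, -0.02, 0.6], 0], [[0.19, -0.02, 0.7], 0], [[0.19, -0.02, 0.7], 0]]}}

```text
time_s: 30.5
ee_pos: [0.5759, -0.1993, 0.1177]
tool_rot: [-0.013, 0.984, 0.079, 0.157]
force: [-0.9, 0.5, -1.7]
grip_width: 0.0429
```

```bash
python3 - <<'E'
from h import *
o=st(); m=np.array([9.7,0,-12.4])/1000
print(hook(o,m),fh(o))
for s in (.038,.034): print(s,to(o,tcp(o,m,s)))
E
```

```text
t 30.5 q [-0.566  0.302 -0.371  0.659  0.21   2.441] p [ 0.5759 -0.1993  0.1177] F [-0.9  0.5 -1.7] g 0.0429
[[0.938, 0.16, 0.308], [0.152, -0.987, 0.051], [0.312, -0.001, -0.95]] tilt 18.17 az 9.4 M [-0.07  0.33 -0.  ]
[ 0.4 -0.2 42. ] [ 1.6 -0.7 -1. ]
0.038 [0.16 0.01 0.37]
0.034 [0.27 0.01 0.76]
```

Emit:
{"api": "play_rows", "payload": {"targets": [[[0.05, 0.01, 0.1], 0], [[0.08, 0.01, 0.2], 0], [[0.12, 0.01, 0.3], 0], [[0.16, 0.01, 0.4], 0], [[0.19, 0.01, 0.5], 0], [[0.22, 0.01, 0.6], 0], [[0.25, 0.01, 0.7], 0], [[0.27, 0.01, 0.75], 0]]}}

```text
time_s: 31.3
ee_pos: [0.5808, -0.1986, 0.1113]
tool_rot: [-0.013, 0.984, 0.079, 0.157]
force: [0.1, -0.7, -1.6]
grip_width: 0.043
```

```bash
python3 - <<'E'
from h import *
o=st(); m=np.array([9.7,0,-12.4])/1000
print(hook(o,m),fh(o))
for s in (.028,.025): print(s,to(o,tcp(o,m,s)))
E
```

```text
t 31.3 q [-0.56   0.314 -0.372  0.644  0.208  2.447] p [ 0.5808 -0.1986  0.1113] F [ 0.1 -0.7 -1.6] g 0.043
[[0.938, 0.16, 0.308], [0.152, -0.987, 0.051], [0.312, -0.001, -0.95]] tilt 18.17 az 9.4 M [-0.09  0.3   0.02]
[-0.  0. 34.] [ 0.9  0.7 -1.3]
0.028 [ 0.17 -0.01  0.57]
0.025 [ 0.26 -0.01  0.86]
```

Emit:
{"api": "play_rows", "payload": {"targets": [[[0.03, 0, 0.1], 0], [[0.06, 0, 0.2], 0], [[0.09, 0, 0.3], 0], [[0.12, 0, 0.4], 0], [[0.15, 0, 0.5], 0], [[0.18, 0, 0.6], 0], [[0.21, 0, 0.69], 0], [[0.21, 0, 0.69], 0]]}}

```text
time_s: 32.1
ee_pos: [0.5849, -0.1979, 0.1053]
tool_rot: [-0.013, 0.984, 0.079, 0.157]
force: [0.1, 0.1, -1.6]
grip_width: 0.0434
```

```bash
python3 - <<'E'
from h import *
o=st(); m=np.array([9.7,0,-12.4])/1000
print(hook(o,m),fh(o))
for s in (.025,.0245): print(s,to(o,tcp(o,m,s)))
E
```

```text
t 32.1 q [-0.555  0.325 -0.374  0.63   0.207  2.452] p [ 0.5849 -0.1979  0.1053] F [ 0.1  0.1 -1.6] g 0.0434
[[0.938, 0.16, 0.308], [0.152, -0.987, 0.051], [0.312, -0.001, -0.95]] tilt 18.17 az 9.4 M [-0.05  0.35  0.  ]
[ 0.1  0.1 26.7] [ 0.8 -0.1 -1.3]
0.025 [ 0.06 -0.01  0.16]
0.0245 [ 0.07 -0.01  0.2 ]
```

Emit:
{"api": "play_rows", "payload": {"targets": [[[0.01, 0, 0.04], 0], [[0.02, 0, 0.08], 0], [[0.04, 0, 0.12], 0], [[0.05, 0, 0.15], 0], [[0.06, 0, 0.17], 0], [[0.06, 0, 0.18], 0], [[0.06, 0, 0.18], 0], [[0.06, 0, 0.18], 0]]}}

```text
time_s: 32.9
ee_pos: [0.5857, -0.1978, 0.104]
tool_rot: [-0.013, 0.984, 0.079, 0.157]
force: [-6.6, -0.2, 5.2]
grip_width: 0.0429
```

```bash
python3 - <<'E'
from h import *
o=st(); m=np.array([9.7,0,-12.4])/1000
print(hook(o,m),fh(o))
E
```

```text
t 32.9 q [-0.554  0.327 -0.374  0.627  0.206  2.453] p [ 0.5857 -0.1978  0.104 ] F [-6.6 -0.2  5.2] g 0.0429
[[0.938, 0.16, 0.307], [0.151, -0.987, 0.051], [0.311, -0.001, -0.95]] tilt 18.14 az 9.4 M [0.02 1.17 0.11]
[ 0.2  0.  25.1] [ 2.4 -1.1  8. ]
```

Emit:
{"api": "play_rows", "payload": {"targets": [[[0.01, 0, 0.03], 0], [[0.01, 0, 0.04], 0], [[0.015, 0, 0.045], 0], [[0.015, 0, 0.045], 0], [[0.015, 0, 0.045], 0], [[0.015, 0, 0.045], 0], [[0.015, 0, 0.045], 0], [[0.015, 0, 0.045], 0]]}}

```text
time_s: 33.7
ee_pos: [0.5857, -0.1977, 0.1039]
tool_rot: [-0.013, 0.984, 0.079, 0.157]
force: [-7.1, 0.4, 7.5]
grip_width: 0.0429
```

```bash
python3 - <<'E'
from h import *
o=st(); m=np.array([9.7,0,-12.4])/1000
print(hook(o,m),fh(o))
E
```

```text
t 33.7 q [-0.553  0.327 -0.374  0.627  0.206  2.453] p [ 0.5857 -0.1977  0.1039] F [-7.1  0.4  7.5] g 0.0429
[[0.938, 0.159, 0.307], [0.151, -0.987, 0.051], [0.311, -0.001, -0.95]] tilt 18.13 az 9.4 M [0.06 1.27 0.07]
[ 0.2  0.  25.1] [ 1.4 -1.7 10.1]
```

Emit:
{"api": "play_rows", "payload": {"targets": [[[0.015, 0, 0.045], 0], [[0.02, 0, 0.055], 0], [[0.02, 0, 0.06], 0], [[0.02, 0, 0.06], 0], [[0.02, 0, 0.06], 0], [[0.02, 0, 0.06], 0], [[0.02, 0, 0.06], 0], [[0.02, 0, 0.06], 0]]}}

```text
time_s: 34.5
ee_pos: [0.5857, -0.1977, 0.1038]
tool_rot: [-0.013, 0.984, 0.079, 0.157]
force: [-7.5, 0.7, 9.2]
grip_width: 0.0429
```

```bash
python3 - <<'E'
from h import *
o=st(); m=np.array([9.7,0,-12.4])/1000
print(hook(o,m),fh(o))
E
```

```text
t 34.5 q [-0.553  0.327 -0.375  0.627  0.205  2.454] p [ 0.5857 -0.1977  0.1038] F [-7.5  0.7  9.2] g 0.0429
[[0.938, 0.159, 0.307], [0.151, -0.987, 0.05], [0.311, -0.001, -0.95]] tilt 18.12 az 9.3 M [0.13 1.33 0.16]
[ 0.3  0.  24.9] [ 0.6 -2.  11.7]
```

Emit:
{"api": "play_rows", "payload": {"targets": [[[0, 0, 0.03], 0], [[0, 0, 0.03], 0], [[0, 0, 0.03], 0], [[0, 0, 0.03], 0], [[0, 0, 0.03], 0], [[0, 0, 0], 0], [[0, 0, 0], 0], [[0, 0, 0], 0]], "grip": 0.45}}

```text
time_s: 35.3
ee_pos: [0.5857, -0.1977, 0.1038]
tool_rot: [-0.013, 0.984, 0.079, 0.157]
force: [-0.6, 0.7, 1.0]
grip_width: 0.0618
```

```bash
python3 - <<'E'
from h import *
from plant import arm
o=st(); m=np.array([9.7,0,-12.4])/1000; print(hook(o,m),fh(o))
c=arm.camera("wrist")
cv2.imwrite("pics/w11.png",cv2.resize(cv2.convertScaleAbs(c["img"][150:320,160:340,::-1],alpha=1.6),None,fx=3.5,fy=3.5,interpolation=cv2.INTER_CUBIC))
nxt(o,[.490,.347,.13]); nxt(o,[.56,-.2,.19])
E
```

```text
t 35.3 q [-0.553  0.327 -0.375  0.627  0.205  2.454] p [ 0.5857 -0.1977  0.1038] F [-0.6  0.7  1. ] g 0.0618
[[0.938, 0.159, 0.307], [0.151, -0.987, 0.05], [0.311, -0.001, -0.95]] tilt 18.12 az 9.3 M [ 0.    0.28 -0.01]
[ 0.2  0.  25. ] [-0.2 -0.8  1. ]
to [  0.06 -55.3   -2.69] spin 3.139
to [ 0.23 -0.19 -8.99] spin 3.139
```

View pics/w11.png

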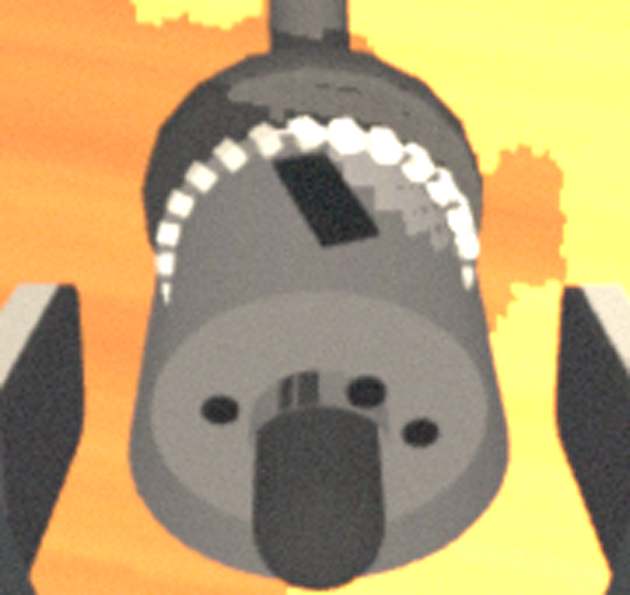

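Emit:
{"api": "play_rows", "payload": {"targets": [[[0, 0, -4], 0], [[0, 0, -8], 0], [[0, 0, -11], 0], [[0, -3, -14], -0.15], [[0, -7, -15], -0.3], [[-0.5, -12, -15], -0.45], [[-0.5, -17, -15], -0.6], [[-0.5, -22, -14], -0.75]], "grip": 0.85}}

```text
time_s: 36.15
ee_pos: [0.5028, 0.0119, 0.2368]
tool_rot: [0.047, 0.886, 0.436, 0.152]
force: [1.0, -0.2, -1.5]
grip_width: 0.079
```

```bash
python3 - <<'E'
from h import *
o=st(); nxt(o,[.488,.348,.13])
E
```

```text
t 36.15 q [-0.203  0.01  -0.397  0.864  0.111  2.041] p [0.5028 0.0119 0.2368] F [ 1.  -0.2 -1.5] g 0.079
[[0.574, 0.758, 0.309], [0.787, -0.615, 0.05], [0.228, 0.215, -0.95]] tilt 18.26 az 9.1 M [-0.09  0.19 -0.02]
to [ 23.17 -24.1   11.35] spin -2.385
```

Emit:
{"api": "play_rows", "payload": {"targets": [[[3, -3, 1], -0.3], [[6, -6, 2], -0.45], [[9, -9, 3.5], -0.6], [[12, -12, 5], -0.75], [[15, -15, 6.5], -0.9], [[18, -18.5, 8], -1.05], [[20.5, -21, 9], -1.2], [[22, -23, 10], -1.35]]}}

```text
time_s: 36.95
ee_pos: [0.4851, 0.3339, 0.1421]
tool_rot: [0.124, 0.484, 0.861, 0.099]
force: [-0.2, -0.7, 0.6]
grip_width: 0.0789
```

```bash
python3 - <<'E'
from h import *
o=st(); nxt(o,[.488,.348,.11])
E
```

```text
t 36.95 q [ 0.518  0.233 -0.404  0.634 -0.11   1.526] p [0.4851 0.3339 0.1421] F [-0.2 -0.7  0.6] g 0.0789
[[-0.501, 0.808, 0.31], [0.857, 0.512, 0.05], [-0.118, 0.291, -0.95]] tilt 18.28 az 9.2 M [-0.07  0.18 -0.01]
to [1.44 0.03 3.21] spin -1.186
```

Emit:
{"api": "play_rows", "payload": {"targets": [[[0.4, 0, 0.8], -0.3], [[0.8, 0, 1.6], -0.45], [[1.2, 0, 2.4], -0.6], [[1.4, 0, 3.2], -0.75], [[1.4, 0, 3.2], -0.9], [[1.4, 0, 3.2], -1.05], [[1.4, 0, 3.2], -1.186], [[1.4, 0, 3.2], -1.186]]}}

```text
time_s: 37.75
ee_pos: [0.488, 0.3475, 0.11]
tool_rot: [0.158, -0.083, 0.984, 0.012]
force: [0.5, -0.3, 0.4]
grip_width: 0.0789
```

```bash
python3 - <<'E'
from h import *
from plant import arm
import pickle
o=st(); c=arm.camera("wrist"); pickle.dump((o,c),open("w12.pkl","wb"))
cv2.imwrite("pics/w12.png",cv2.resize(c["img"][:,:,::-1],None,fx=1.5,fy=1.5,interpolation=cv2.INTER_CUBIC))
E
```

```text
t 37.75 q [ 0.538  0.28  -0.435  0.558 -0.116  0.353] p [0.488  0.3475 0.11  ] F [ 0.5 -0.3  0.4] g 0.0789
[[-0.936, -0.167, 0.31], [-0.159, 0.986, 0.05], [-0.314, -0.002, -0.95]] tilt 18.27 az 9.2 M [-0.03  0.24 -0.01]
```

View pics/w12.png

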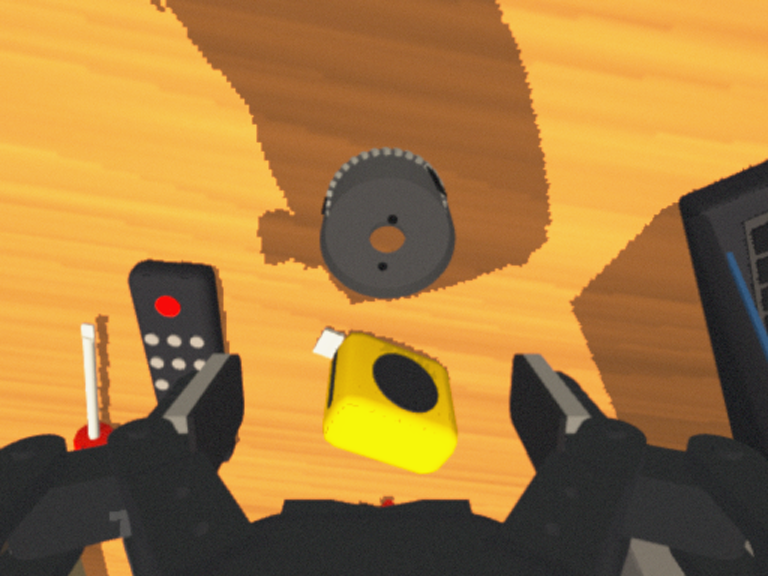

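```bash
python3 - <<'E'
import pickle
from h import *
for f,p in (("w8",(382,234)),("w12",(387,239)),("w2",(377.5,234))):
    o,c=pickle.load(open(f+".pkl","rb")); P=onplane(c,[np.array(p)/1.5],.038)[0]; print(f,P,o["ee_pos"])
T=onplane(c,[np.array((380,330))/1.5],.064); 
o,c=pickle.load(open("w12.pkl","rb")); print("tape near top edge",onplane(c,[np.array((380,335))/1.5,np.array((330,340))/1.5],.064), "remote corner",onplane(c,[np.array((215,265))/1.5],.02))
o=st(); M=rot(o); nxt(o,[.4895+.0,.3515,.0085])
E
```

```text
w8 [0.43819341 0.19944683 0.038     ] [0.44746258 0.19972158 0.11037371]
w12 [0.48093782 0.34987882 0.038     ] [0.48796434 0.34752489 0.11003355]
w2 [0.45677452 0.0847723  0.038     ] [0.46782432 0.08731521 0.10715237]
tape near top edge [[0.51326499 0.35226484 0.064     ]
 [0.5195993  0.33157009 0.064     ]] remote corner [[0.51899468 0.27112518 0.02      ]]
t 37.8 q [ 0.538  0.28  -0.435  0.558 -0.116  0.344] p [0.488  0.3475 0.1101] F [-0.6  0.3 -0.3] g 0.0791
[[-0.935, -0.175, 0.31], [-0.168, 0.985, 0.05], [-0.314, -0.005, -0.95]] tilt 18.28 az 9.3 M [-0.08  0.23  0.01]
to [2.98 0.41 9.71] spin 0.015
```

```bash
python3 - <<'E'
import pickle
from h import *
o,c=pickle.load(open("w12.pkl","rb")); w=lambda x,y:np.array((x,y))/1.5
print("tape z0",onplane(c,[w(380,332),w(350,335),w(330,345)],0),"tape top edge z64", onplane(c,[w(330,400),w(440,430)],.064))
print("remote z0",onplane(c,[w(215,265),w(140,265)],0), "saw far edge top",onplane(c,[w(386,298)],.038))
d=pickle.load(open("c0.pkl","rb"))["top"]; print("top tape", onplane(d,[w(215,260),w(231,250),w(231,273),w(247,262)],.064))
P,ok=cloud(c); im=c["img"].astype(int); m=(im[...,0]>150)&(im[...,1]>130)&(im[...,2]<60)&(im[...,1]>im[...,0]*.8); 
q=P[m&ok]; print(m.sum(),q.min(0),q.max(0),np.percentile(q,[2,50,98],axis=0))
E
```

```text
tape z0 [[ 5.63391117e-01  3.61315211e-01  0.00000000e+00]
 [ 5.68649598e-01  3.44105365e-01  0.00000000e+00]
 [ 5.78408948e-01  3.33273216e-01 -2.77555756e-17]] tape top edge z64 [[0.55616451 0.33582767 0.064     ]
 [0.56803631 0.39185164 0.064     ]]
remote z0 [[0.53242047 0.26555229 0.        ]
 [0.53918915 0.22580542 0.        ]] saw far edge top [[0.51194186 0.35503677 0.038     ]]
top tape [[0.58805018 0.39377787 0.064     ]
 [0.60946329 0.35787966 0.064     ]
 [0.55806405 0.35869587 0.064     ]
 [0.58166567 0.32275687 0.064     ]]
3461 [ 0.55863142  0.33497593 -0.00116252] [0.69050449 0.43112139 0.06598079] [[0.55969513 0.33788592 0.00111252]
 [0.57438623 0.36617832 0.06252469]
 [0.65735235 0.40124031 0.06532529]]
```

Emit:
{"api": "play_rows", "payload": {"targets": [[[0.5, 0.2, 2], 0], [[1.1, 0.4, 4], 0], [[1.7, 0.4, 6], 0], [[2.3, 0.4, 8], 0], [[2.7, 0.4, 9.3], 0], [[2.9, 0.4, 9.9], 0], [[2.9, 0.4, 9.9], 0], [[2.9, 0.4, 9.9], 0]]}}

```text
time_s: 38.6
ee_pos: [0.4911, 0.3518, 0.0076]
tool_rot: [0.159, -0.087, 0.983, 0.012]
force: [-0.4, -0.0, 1.4]
grip_width: 0.0788
```

Emit:
{"api": "play_rows", "payload": {"targets": [[[0, 0, 0], 0], [[0, 0, 0], 0], [[0, 0, 0], 0], [[0, 0, 0], 0], [[0, 0, 0], 0], [[0, 0, 0], 0], [[0, 0, 0], 0], [[0, 0, 0], 0]], "grip": -1, "newtons": 60}}

```text
time_s: 39.4
ee_pos: [0.4915, 0.3521, 0.009]
tool_rot: [0.16, -0.086, 0.983, 0.012]
force: [-5.7, -3.1, 13.6]
grip_width: 0.0599
```

```bash
python3 - <<'E'
from h import *
from plant import arm
import pickle
o=st(); c=arm.camera("wrist"); pickle.dump((o,c),open("w13.pkl","wb"))
cv2.imwrite("pics/w13.png",cv2.resize(cv2.convertScaleAbs(c["img"][180:320,190:310,::-1],alpha=1.7),None,fx=5,fy=4.2,interpolation=cv2.INTER_CUBIC))
nxt(o,[.50,-.10,.26],False)
E
```

```text
t 39.4 q [ 0.542  0.409 -0.577  0.285 -0.117  0.349] p [0.4915 0.3521 0.009 ] F [-5.7 -3.1 13.6] g 0.0599
[[-0.934, -0.174, 0.312], [-0.166, 0.985, 0.052], [-0.316, -0.004, -0.949]] tilt 18.42 az 9.4 M [-0.36  0.6  -0.28]
to [ -1.21 -44.76 -25.88] spin -3.13
```

View pics/w13.png

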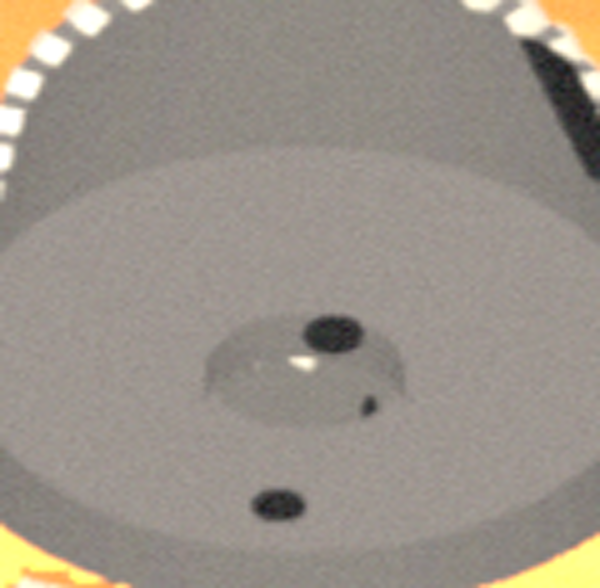

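```bash
python3 - <<'E'
import pickle
from h import *
for f,px in (("w3",(252,268.67)),("w9",(251.1,268.6)),("w13",(251,268.3))):
    o,c=pickle.load(open(f+".pkl","rb")); M=rot(o)
    P=onplane(c,[px],.038)[0]; P[2]=.019; print(f,np.round(M.T@(P-o["ee_pos"])*1000,2))
E
```

```text
w3 [  9.43  -0.69 -12.29]
w9 [  9.77  -0.98 -12.66]
w13 [ 10.81  -1.02 -14.16]
```

Emit:
{"api": "play_rows", "payload": {"targets": [[[-0.9, 0, -3], 0], [[-1.5, -2, -6], 0], [[-1.5, -6, -9], 0.15], [[-1.5, -11, -12], 0.3], [[-1.5, -16, -15], 0.45], [[-1.4, -21, -18], 0.6], [[-1.3, -26, -21], 0.75], [[-1.2, -31, -24], 0.9]]}}

```text
time_s: 40.25
ee_pos: [0.4822, 0.0712, 0.223]
tool_rot: [0.139, 0.353, 0.922, 0.081]
force: [1.8, -0.3, -2.7]
grip_width: 0.0597
```

```bash
python3 - <<'E'
from h import *
o=st(); nxt(o,[.50,-.21,.26],False)
E
```

```text
t 40.25 q [-0.063 -0.017 -0.466  0.807  0.071  0.679] p [0.4822 0.0712 0.223 ] F [ 1.8 -0.3 -2.7] g 0.0597
[[-0.713, 0.628, 0.313], [0.673, 0.738, 0.052], [-0.199, 0.247, -0.948]] tilt 18.5 az 9.4 M [-0.07  0.27  0.02]
to [-20.92 -18.73  -4.4 ] spin 2.248
```

Emit:
{"api": "play_rows", "payload": {"targets": [[[-3, -3, -1], 0.3], [[-6, -6, -2], 0.45], [[-9, -8.5, -2.5], 0.6], [[-12.5, -11.5, -3], 0.75], [[-15.5, -14, -3.5], 0.9], [[-18, -16.5, -4], 1.05], [[-20, -18, -4.4], 1.2], [[-21, -18.7, -4.4], 1.35]]}}

```text
time_s: 41.05
ee_pos: [0.5007, -0.2127, 0.2609]
tool_rot: [0.069, 0.812, 0.561, 0.145]
force: [0.6, 0.3, -2.1]
grip_width: 0.0595
```

```bash
python3 - <<'E'
from h import *
o=st(); nxt(o,[.52,-.21,.22],False)
E
```

```text
t 41.05 q [-0.678  0.113 -0.211  1.025  0.238  1.281] p [ 0.5007 -0.2127  0.2609] F [ 0.6  0.3 -2.1] g 0.0595
[[0.329, 0.891, 0.314], [0.931, -0.361, 0.05], [0.158, 0.276, -0.948]] tilt 18.52 az 9.1 M [-0.07  0.37 -0.01]
to [0.24 0.49 4.5 ] spin 1.05
```

Emit:
{"api": "play_rows", "payload": {"targets": [[[0, 0.1, 0.5], 0.3], [[0, 0.2, 1], 0.45], [[0.1, 0.3, 2], 0.6], [[0.1, 0.4, 3], 0.75], [[0.2, 0.5, 4], 0.9], [[0.2, 0.5, 4.5], 1.04], [[0.2, 0.5, 4.5], 1.04], [[0.2, 0.5, 4.5], 1.04]]}}

```text
time_s: 41.85
ee_pos: [0.5198, -0.2103, 0.2202]
tool_rot: [-0.012, 0.984, 0.082, 0.16]
force: [-1.0, 0.0, -1.4]
grip_width: 0.0598
```

```bash
python3 - <<'E'
from h import *
o=st(); m=np.array([10.8,0,-14.0])/1000; M=rot(o)
ax=M@np.array([-.316,-.004,-.949]); print(hook(o,m),"tool comps h",np.round(M.T@hx,3),np.round(M.T@h,3)); print("saw axis in hook",ax@hx,ax@hy,ax@h)
for s in (.090,.060,.052): print(s,to(o,tcp(o,m,s)))
E
```

```text
t 41.85 q [-0.649  0.155 -0.274  0.914  0.231  2.353] p [ 0.5198 -0.2103  0.2202] F [-1.   0.  -1.4] g 0.0598
[[0.935, 0.165, 0.314], [0.157, -0.986, 0.05], [0.318, 0.003, -0.948]] tilt 18.52 az 9.0 M [-0.07  0.39 -0.06]
[-13.    0.3 160.1] tool comps h [-0.959  0.013  0.284] [-0.284  0.012 -0.959]
saw axis in hook 0.03364389146242981 -0.01680041506226376 0.9995293065343306
0.09 [ 0.74 -0.09  7.09]
0.06 [ 1.59 -0.13  9.97]
0.052 [ 1.82 -0.14 10.73]
```

Emit:
{"api": "play_rows", "payload": {"targets": [[[0.4, -0.05, 3.5], 0], [[0.75, -0.1, 7], 0], [[1, -0.1, 7.8], 0], [[1.25, -0.12, 8.6], 0], [[1.45, -0.13, 9.3], 0], [[1.65, -0.14, 10], 0], [[1.85, -0.14, 10.7], 0], [[1.9, -0.14, 10.8], 0]]}}

```text
time_s: 42.65
ee_pos: [0.5714, -0.2004, 0.1234]
tool_rot: [-0.012, 0.984, 0.082, 0.16]
force: [-0.7, -0.4, -2.1]
grip_width: 0.0595
```

```bash
python3 - <<'E'
from h import *
from plant import arm
o=st(); m=np.array([10.8,0,-14.0])/1000; M=rot(o)
print(hook(o,m),fh(o))
for s in (.046,.042,.038): print(s,to(o,tcp(o,m,s)))
c=arm.camera("wrist")
cv2.imwrite("pics/w14.png",cv2.resize(cv2.convertScaleAbs(c["img"][120:330,150:350,::-1],alpha=1.5),None,fx=3,fy=2.8,interpolation=cv2.INTER_CUBIC))
E
```

```text
t 42.65 q [-0.574  0.288 -0.376  0.663  0.214  2.428] p [ 0.5714 -0.2004  0.1234] F [-0.7 -0.4 -2.1] g 0.0595
[[0.935, 0.165, 0.313], [0.157, -0.986, 0.05], [0.317, 0.002, -0.948]] tilt 18.51 az 9.1 M [-0.09  0.41 -0.  ]
[-0.5 -0.1 50.7] [ 1.8  0.3 -1.3]
0.046 [0.08 0.   0.47]
0.042 [ 0.2  -0.    0.85]
0.038 [ 0.31 -0.01  1.23]
```

View pics/w14.png

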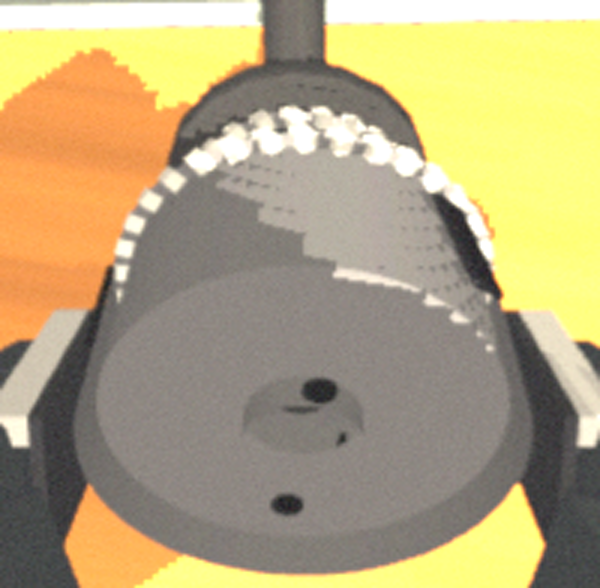

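The large saw is over the medium one, with the teeth rings concentric and the nose visible in the hole at (300,409). I'll advance it.

Emit:
{"api": "play_rows", "payload": {"targets": [[[0.03, 0, 0.1], 0], [[0.07, 0, 0.2], 0], [[0.1, 0, 0.3], 0], [[0.13, 0, 0.4], 0], [[0.16, 0, 0.5], 0], [[0.19, 0, 0.6], 0], [[0.22, 0, 0.7], 0], [[0.25, 0, 0.8], 0]]}}

```text
time_s: 43.5
ee_pos: [0.5762, -0.1996, 0.1167]
tool_rot: [-0.012, 0.984, 0.082, 0.16]
force: [-0.2, -0.7, -1.5]
grip_width: 0.0594
```

```bash
python3 - <<'E'
from h import *
o=st(); m=np.array([10.8,0,-14.0])/1000; M=rot(o)
print(hook(o,m),fh(o))
for s in (.038,.034,.032): print(s,to(o,tcp(o,m,s)))
E
```

```text
t 43.5 q [-0.567  0.3   -0.378  0.647  0.212  2.434] p [ 0.5762 -0.1996  0.1167] F [-0.2 -0.7 -1.5] g 0.0594
[[0.935, 0.165, 0.313], [0.157, -0.986, 0.05], [0.317, 0.002, -0.948]] tilt 18.5 az 9.1 M [-0.1   0.35 -0.02]
[-0.7  0.1 42.4] [ 1.1  0.7 -1. ]
0.038 [ 0.06 -0.01  0.44]
0.034 [ 0.17 -0.01  0.83]
0.032 [ 0.23 -0.02  1.02]
```

Emit:
{"api": "play_rows", "payload": {"targets": [[[0.03, 0, 0.11], 0], [[0.06, 0, 0.22], 0], [[0.09, -0.01, 0.33], 0], [[0.12, -0.01, 0.44], 0], [[0.16, -0.01, 0.56], 0], [[0.19, -0.01, 0.68], 0], [[0.22, -0.01, 0.78], 0], [[0.24, -0.01, 0.86], 0]]}}

```text
time_s: 44.3
ee_pos: [0.5812, -0.1987, 0.1093]
tool_rot: [-0.012, 0.984, 0.082, 0.16]
force: [-0.1, 0.1, -2.3]
grip_width: 0.0595
```

```bash
python3 - <<'E'
from h import *
o=st(); m=np.array([10.8,0,-14.0])/1000; M=rot(o)
print(hook(o,m),fh(o))
for s in (.031,.0305): print(s,to(o,tcp(o,m,s)))
E
```

```text
t 44.3 q [-0.561  0.313 -0.381  0.63   0.211  2.441] p [ 0.5812 -0.1987  0.1093] F [-0.1  0.1 -2.3] g 0.0595
[[0.935, 0.165, 0.313], [0.157, -0.986, 0.05], [0.317, 0.002, -0.948]] tilt 18.5 az 9.1 M [-0.05  0.47  0.02]
[-0.5  0.1 33.4] [ 1.4 -0.1 -1.9]
0.031 [ 0.02 -0.01  0.24]
0.0305 [ 0.03 -0.01  0.29]
```

Emit:
{"api": "play_rows", "payload": {"targets": [[[0.01, 0, 0.04], 0], [[0.03, 0, 0.08], 0], [[0.04, 0, 0.12], 0], [[0.05, 0, 0.16], 0], [[0.06, 0, 0.2], 0], [[0.07, 0, 0.23], 0], [[0.07, 0, 0.23], 0], [[0.07, 0, 0.23], 0]], "newtons": 35, "grip": -1}}

```text
time_s: 45.1
ee_pos: [0.5823, -0.1984, 0.1075]
tool_rot: [-0.012, 0.984, 0.082, 0.16]
force: [-6.5, 1.0, 5.0]
grip_width: 0.0592
```

```bash
python3 - <<'E'
from h import *
o=st(); m=np.array([10.8,0,-14.0])/1000; M=rot(o)
print(hook(o,m),fh(o))
E
```

```text
t 45.1 q [-0.559  0.316 -0.382  0.625  0.21   2.442] p [ 0.5823 -0.1984  0.1075] F [-6.5  1.   5. ] g 0.0592
[[0.935, 0.165, 0.313], [0.157, -0.986, 0.05], [0.317, 0.003, -0.948]] tilt 18.49 az 9.1 M [0.12 1.24 0.13]
[-0.4  0.  31.3] [ 2.2 -2.2  7.7]
```

Emit:
{"api": "play_rows", "payload": {"targets": [[[0.01, 0, 0.04], 0], [[0.015, 0, 0.05], 0], [[0.02, 0, 0.06], 0], [[0.02, 0, 0.065], 0], [[0.02, 0, 0.065], 0], [[0.02, 0, 0.065], 0], [[0.02, 0, 0.065], 0], [[0.02, 0, 0.065], 0]]}}

```text
time_s: 45.9
ee_pos: [0.5823, -0.1984, 0.1073]
tool_rot: [-0.012, 0.984, 0.082, 0.16]
force: [-8.4, 1.0, 10.0]
grip_width: 0.0594
```

```bash
python3 - <<'E'
from h import *
from plant import arm
o=st(); m=np.array([10.8,0,-14.0])/1000; M=rot(o)
print(hook(o,m),fh(o))
E
```

```text
t 45.9 q [-0.559  0.317 -0.382  0.625  0.209  2.443] p [ 0.5823 -0.1984  0.1073] F [-8.4  1.  10. ] g 0.0594
[[0.935, 0.165, 0.313], [0.157, -0.986, 0.049], [0.317, 0.003, -0.948]] tilt 18.47 az 9.0 M [0.17 1.41 0.18]
[-0.4  0.  31.1] [ 0.8 -2.5 12.8]
```

Emit:
{"api": "play_rows", "payload": {"targets": [[[0, 0, 0.03], 0], [[0, 0, 0.03], 0], [[0, 0, 0.03], 0], [[0, 0, 0.03], 0], [[0, 0, 0.03], 0], [[0, 0, 0], 0], [[0, 0, 0], 0], [[0, 0, 0], 0]], "grip": 0.9}}

```text
time_s: 46.7
ee_pos: [0.5823, -0.1984, 0.1073]
tool_rot: [-0.012, 0.984, 0.082, 0.16]
force: [0.1, -0.4, -0.4]
grip_width: 0.081
```

```bash
python3 - <<'E'
from h import *
from plant import arm
o=st(); print(fh(o))
c=arm.camera("wrist")
cv2.imwrite("pics/w15.png",cv2.resize(cv2.convertScaleAbs(c["img"][150:330,140:360,::-1],alpha=1.6),None,fx=3.3,fy=3.3,interpolation=cv2.INTER_CUBIC))
E
```

```text
t 46.7 q [-0.559  0.317 -0.382  0.625  0.21   2.443] p [ 0.5823 -0.1984  0.1073] F [ 0.1 -0.4 -0.4] g 0.081
[[0.935, 0.165, 0.313], [0.157, -0.986, 0.05], [0.317, 0.003, -0.948]] tilt 18.48 az 9.0 M [-0.08  0.26 -0.06]
[ 0.2  0.4 -0.4]
```

View pics/w15.png

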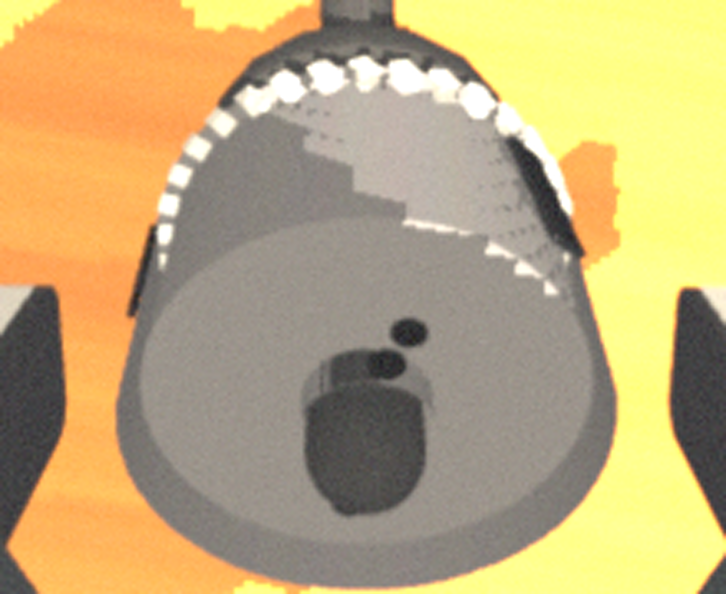

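The large saw is released and stays in place, with the bar through its hole at (365,440) and the jaws clear on both sides. I'll withdraw.

Emit:
{"api": "play_rows", "payload": {"targets": [[[0, 0, -2], 0], [[0, 0, -5], 0], [[0, 0, -8], 0], [[0, 0, -11], 0], [[-1, 0, -14], 0], [[-3, 0, -16], 0], [[-5, 0, -17], 0], [[-5, 0, -17], 0]]}}

```text
time_s: 47.55
ee_pos: [0.4809, -0.2151, 0.2537]
tool_rot: [-0.011, 0.984, 0.081, 0.16]
force: [-0.4, -0.5, -0.2]
grip_width: 0.081
```

```bash
python3 - <<'E'
from h import *
from plant import arm
import pickle
o=st(); d={n:arm.camera(n) for n in ("wrist","side","top")}; pickle.dump((o,d),open("wf.pkl","wb"))
cv2.imwrite("pics/wf.png",cv2.resize(d["wrist"]["img"][0:220,110:400,::-1],None,fx=2.7,fy=2.7,interpolation=cv2.INTER_CUBIC))
cv2.imwrite("pics/sidef.png",cv2.resize(d["side"]["img"][110:190,200:300,::-1],None,fx=7,fy=7,interpolation=cv2.INTER_CUBIC))
c=d["wrist"]; P,ok=cloud(c)
u,v=proj(c,O+.05*h)[0].astype(int); w=P[v-25:v+25,u-30:u+30].reshape(-1,3)-O
q=np.c_[w@hx,w@hy,w@h]*1000
r=np.hypot(q[:,0],q[:,1]); m=(r>11)&(r<26)&(q[:,2]>40); q=q[m]
A=np.c_[q[:,:2],np.ones(len(q))]; s,*_=np.linalg.lstsq(A,q[:,2],rcond=None); print(len(q),"plate plane slope(deg)",np.degrees(s[:2]),"height",s[2],"res",np.std(A@s-q[:,2]))
E
```

```text
t 47.55 q [-0.709  0.089 -0.259  1.009  0.243  2.294] p [ 0.4809 -0.2151  0.2537] F [-0.4 -0.5 -0.2] g 0.081
[[0.935, 0.163, 0.314], [0.156, -0.987, 0.048], [0.317, 0.004, -0.948]] tilt 18.51 az 8.7 M [-0.01  0.29  0.02]
1855 plate plane slope(deg) [1.14381271 0.02689142] height 45.35033090774369 res 1.291749584119041
```

View pics/wf.png

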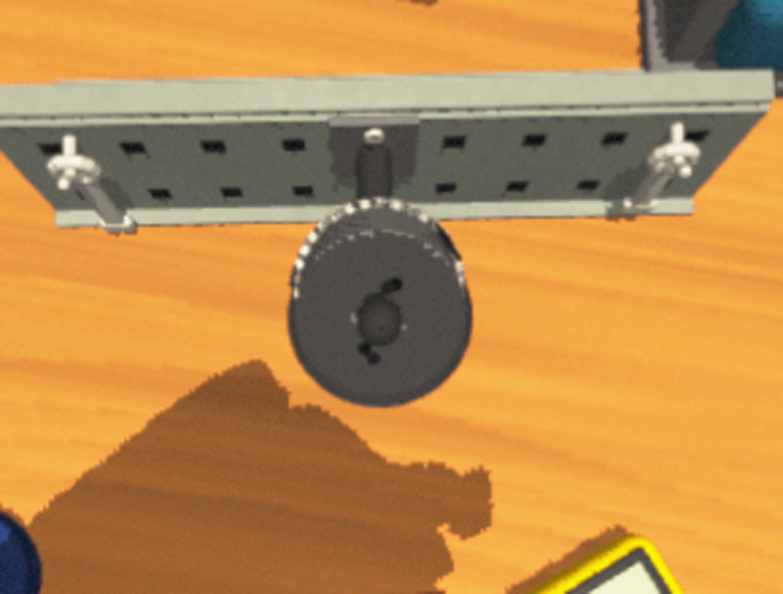

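View pics/sidef.png

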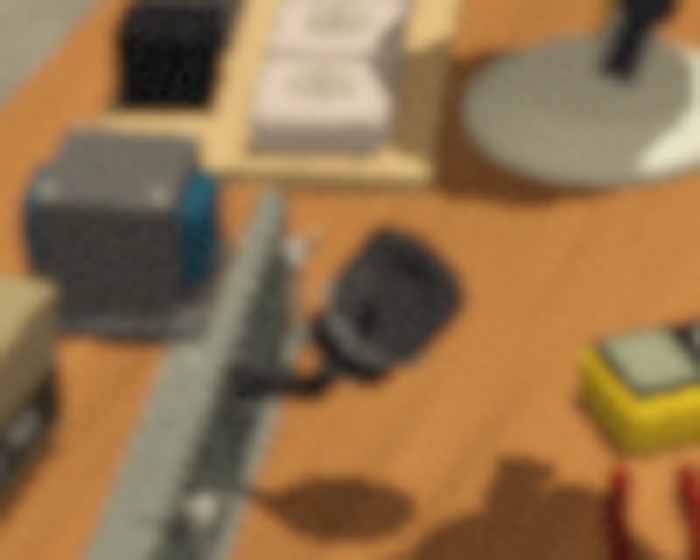

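```bash
python3 - <<'E'
import pickle
from h import *
o,d=pickle.load(open("wf.pkl","rb")); c=d["wrist"]; P,ok=cloud(c)
def fit(q):
    for i in range(8):
        A=np.c_[q[:,:2],np.ones(len(q))]; s,*_=np.linalg.lstsq(A,q[:,2],rcond=None); r=A@s-q[:,2]; k=np.abs(r-np.median(r))<2*np.std(r)+1e-9; q=q[k]
    return s,len(q),np.std(r)
im=c["img"].astype(int); b=P.reshape(-1,3); col=im.reshape(-1,3)
mb=(col[:,0]>col[:,2]+60)&(abs(b[:,2])<.012)&(b[:,0]<.62)
s,n,r=fit(b[mb]*1000); print("bench slope deg xy",np.degrees(s[:2]),"z at hook",s[:2]@(O[:2]*1000)+s[2],n,r)
w=(b-O); q=np.c_[w@hx,w@hy,w@h]*1000
# plate pixels: polygon in image around visible plate, excluding nose and rims
u0,v0=110+380/2.7,318/2.7
vv,uu=np.mgrid[0:384,0:512]; rr=np.hypot((uu-u0)/ (82/2.7),(vv-v0)/(78/2.7)).ravel(); rn=np.hypot(uu-u0,vv-v0).ravel()
m=(rr<.85)&(rn>17); s,n,r=fit(q[m]); print("plate slope",np.degrees(s[:2]),"height",s[2],n,r)
# disc before (w4) for comparison
o,dd=pickle.load(open("w4.pkl","rb")); c4=dd["wrist"]; P4,_=cloud(c4); w=(P4[:,:].reshape(-1,3)-O); q=np.c_[w@hx,w@hy,w@h]*1000
vv,uu=np.mgrid[0:384,0:512]; u0,v0=378/1.5,172/1.5; rr=np.hypot((uu-u0)/24,(vv-v0)/22).ravel(); m=(rr<.8)&~((abs(uu-252)<9)&(vv>112)).ravel()
s,n,r=fit(q[m]); print("disc slope",np.degrees(s[:2]),"height",s[2],n,r)
E
```

```text
bench slope deg xy [-0.08297996  0.02460241] z at hook 1.0160344519736038 75196 0.6001053293512377
plate slope [-0.14239519 -0.01955821] height 45.32106379293513 941 0.4876307327825249
disc slope [ 0.15638148 -0.22978058] height 1.4799104979821942 655 0.5614875513915358
```

```bash
python3 - <<'E'
import pickle
from h import *
o,c=pickle.load(open("w12.pkl","rb")); P,ok=cloud(c)
q=P[150:185,230:285].reshape(-1,3); q=q[(q[:,2]>.02)]; print("large plate on bench z",np.percentile(q[:,2],[10,50,90]))
b=P[20:60,20:100,2]; print("bench",np.median(b))
a=pickle.load(open("c0.pkl","rb"))["top"]["img"].astype(int); f=pickle.load(open("wf.pkl","rb"))[1]["top"]["img"]
cv2.imwrite("pics/topf.png",cv2.resize(f[:,:,::-1],None,fx=1.5,fy=1.5))
E
```

```text
large plate on bench z [0.03215528 0.03292067 0.03379731]
bench 0.0009575015082618349
```

View pics/topf.png

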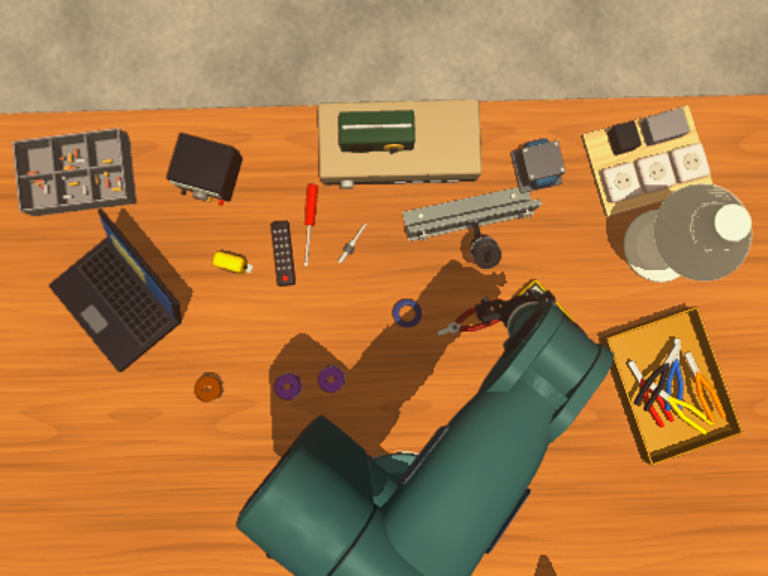

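The top view shows everything else still in place and the saws nested on the hook at (486,252). The range camera reads the large saw's plate 6 mm low both on the bench and on the hook. Allowing for that, the stack is at its proper height, with a slope under 0.2°. Handing in.

```bash
python3 - <<'E'
from plant import arm
print(arm.get_obs()["time_s"]); print(arm.finish_job())
E
```

```text
47.7
the job is handed in; nothing more can be done
None
```

All three hole saws are nested on the hook in the order asked, small, then medium, then large, and I handed the job in at 47.7 s. The moves cannot tilt the tool directly, so I pushed the arm against its reach limit until it leaned 17.5° along the hook's heading. I gripped each saw upright in that pose, and a half spin about the tool brought it onto the hook's 55° axis.

**Bedding force:** The last along-hook readings were 15.6 N for the small saw, 11.7 N for the medium and 12.8 N for the large. The small one is slightly over the 15 N asked. No reading reached 20 N, but I only saw forces at the end of each move call.

**Final checks:**
- **Seating:** The medium and large saws came to rest at 24.9 mm and 31.1 mm along the hook, against 25 and 31 mm nominal. These figures are relative to where the small saw bedded, which I took as its 19 mm home.
- **Flatness:** The large saw's plate measures under 0.2° from square to the bar. A first, rougher fit that caught the nose and the small holes gave 1.1°.
- **Height:** The range camera puts the large saw's plate about 44 mm above the disc, where 50 mm is expected. It read the same saw 6 mm low on the bench, so I took this as a camera error.
- **Surroundings:** The robot was clear of the saws, and the top view shows the rest of the bench undisturbed.

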